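Pack the flange bolting kit in its case

TASK

Make up the flange bolting kit: pull the drawer open by its handle, take the feeler gauge out of it and lay it in the open steel case, and lay every dark hex bolt from the bench in there too, all flat on the case's floor, nothing on top of anything else or standing above the rim. Only when everything is in, close the lid gently, without slamming it, until it is fully down; also push the drawer fully shut. Leave everything else on the bench alone.

Things in the scene. Friction and masses are not known exactly. Their poses are not given: they have to be found in the camera images.
- case: shallow sheet-steel case fixed to the bench, outside 160 (x) x 280 (y) x 42 mm high, walls and floor 4 mm, so the floor inside is 4 mm and the rim 42 mm above the bench. Origin: centre of its underside; x points to the hinged side away from the robot, y along the hinge, z up. Its lid starts open
- lid (a joint): hinge of the case's lid, rad: 0 = fully closed on the rim, about 1.6 to 1.7 at the start (upright, leaning slightly back), 1.85 at most. The hinge is stiff: the lid stays at any angle where it is left and needs about 2 N at its free edge, so it must be pushed all the way down
- lid_hinge (a point): middle of the lid's hinge line (underside of the lid), on the far (+x) upper edge of the case. The lid is a flat plate 160 mm deep, 280 mm wide, 6 mm thick
- lid_tab (a point): centre of the lift tab in the middle of the lid's free edge: 50 mm wide, 6 mm thick, standing 23 mm beyond the edge; this point is 170 mm from the hinge line
- cabinet: low grey hardware cabinet fixed to the bench, 200 x 200 x 75 mm high, with one drawer in its front. Origin: centre of its underside; the drawer front looks to its -x, z up
- cabinet_drawer0 (a joint): how far the drawer is pulled out, m: 0 = fully shut (as it starts), 0.134 = fully out, along the cabinet's -x; about 1 N to slide. The drawer is 167 mm deep and 170 mm wide outside, walls 6 mm; its floor is 22 mm and the top of its side walls 53 mm above the bench
- cabinet_drawer0_handle (a point): middle of the drawer's bar handle: horizontal bar 11 mm thick, 100 mm long along the cabinet's y, 41 mm above the bench, its centre 35 mm in front of the drawer front; moves with the drawer
- feeler_center (a point): centre, half-way up, of the feeler gauge: closed flat bar-shaped gauge with a dark holder, 100 mm long along its y, 27 mm wide, 16 mm high; it starts lying flat in the shut drawer, roughly crosswise
- bolt_1_center (a point): centre, half-way up, of a dark hex bolt lying on the bench: 65 mm long along its y, shank 14 mm thick, hex head 23 mm across and 10 mm long at its +y end. Two to four such bolts are there; None if this one is absent
- bolt_2_center (a point): centre, half-way up, of a dark hex bolt lying on the bench: 60 mm long along its y, shank 14 mm thick, hex head 23 mm across and 10 mm long at its +y end. Two to four such bolts are there; None if this one is absent
- bolt_3_center (a point): centre, half-way up, of a dark hex bolt lying on the bench: 72 mm long along its y, shank 14 mm thick, hex head 23 mm across and 10 mm long at its +y end. Two to four such bolts are there; None if this one is absent
- bolt_4_center (a point): centre, half-way up, of a dark hex bolt lying on the bench: 70 mm long along its y, shank 14 mm thick, hex head 23 mm across and 10 mm long at its +y end. Two to four such bolts are there; None if this one is absent
- tub: white grease tub with a red lid, 70 mm across, 64 mm high, a bystander; origin under its centre
- screwdriver: screwdriver with a yellow handle, 170 mm long along its y, lying on the bench, a bystander; origin under its centre
There are look-alikes about, which are no part of the job. Leave any purple look-alike of the part that bears bolt_3_center alone.

How it is judged:
On the way, in this order (a step that is already met when the one before it is completed fails the run):
1. the drawer has been pulled open (value of joint cabinet_drawer0 above 0.07 m), for 0.2 s.
2. the feeler gauge and all bolts lie flat in the case, below its rim, while the lid is still open (x of feeler_center in the frame of case between -0.076 and 0.076 m and y of feeler_center in the frame of case between -0.136 and 0.136 m and z of feeler_center in the frame of case between 0.005 and 0.021 m and x of bolt_1_center in the frame of case between -0.076 and 0.076 m and y of bolt_1_center in the frame of case between -0.136 and 0.136 m and z of bolt_1_center in the frame of case between 0.005 and 0.021 m and x of bolt_2_center in the frame of case between -0.076 and 0.076 m and y of bolt_2_center in the frame of case between -0.136 and 0.136 m and z of bolt_2_center in the frame of case between 0.005 and 0.021 m and x of bolt_3_center in the frame of case between -0.076 and 0.076 m and y of bolt_3_center in the frame of case between -0.136 and 0.136 m and z of bolt_3_center in the frame of case between 0.005 and 0.021 m and x of bolt_4_center in the frame of case between -0.076 and 0.076 m and y of bolt_4_center in the frame of case between -0.136 and 0.136 m and z of bolt_4_center in the frame of case between 0.005 and 0.021 m and value of joint lid above 1.2 rad), for 0.4 s.
At the end, for the whole second after the job is handed in: the feeler gauge and every bolt present lie flat inside the case (centre no higher than 21 mm above its underside), the lid is closed to within 0.04 rad and the drawer shut to within 10 mm (x of feeler_center in the frame of case between -0.076 and 0.076 m and y of feeler_center in the frame of case between -0.136 and 0.136 m and z of feeler_center in the frame of case between 0.005 and 0.021 m and x of bolt_1_center in the frame of case between -0.076 and 0.076 m and y of bolt_1_center in the frame of case between -0.136 and 0.136 m and z of bolt_1_center in the frame of case between 0.005 and 0.021 m and x of bolt_2_center in the frame of case between -0.076 and 0.076 m and y of bolt_2_center in the frame of case between -0.136 and 0.136 m and z of bolt_2_center in the frame of case between 0.005 and 0.021 m and x of bolt_3_center in the frame of case between -0.076 and 0.076 m and y of bolt_3_center in the frame of case between -0.136 and 0.136 m and z of bolt_3_center in the frame of case between 0.005 and 0.021 m and x of bolt_4_center in the frame of case between -0.076 and 0.076 m and y of bolt_4_center in the frame of case between -0.136 and 0.136 m and z of bolt_4_center in the frame of case between 0.005 and 0.021 m and value of joint lid below 0.04 rad and value of joint cabinet_drawer0 below 0.01 m); the robot touches nothing.
It fails at once if the lid is slammed (closes faster than 2.5 rad/s) (velocity of joint lid below -2.5 rad/s).
It fails at once if the tub is moved more than 40 mm (distance of tub from where it was at the start of the episode above 0.04 m).
It fails at once if the screwdriver is moved more than 40 mm (distance of screwdriver from where it was at the start of the episode above 0.04 m).
Of bolt_1, bolt_2, bolt_3, bolt_4 only 2 to 4 are there at a start; the rules pass over those that are not, and their reading is None.
At some moment in a run one of bolt_1, bolt_2, bolt_3, bolt_4 may be knocked a few centimetres aside while the robot is not near it.
Once in a run the grip may slacken for a moment while it holds something.
It also fails if it takes over 210 s, if anything falls off the work surface, if the arm or the gripper's body presses on something with over 40 N, if the wrist force passes 120 N, or if a joint passes its speed limit or range.

ROBOT

A 7-joint arm with a two-finger parallel gripper is mounted at the origin on a cart in front of the work surface, level with it; the furniture and walls round the work are solid. World frame = base frame: x ahead of the robot, y to its left, z up, the work surface at z = 0. Lengths are in m, angles in rad, forces in N, time in s.
With the tool pointing down it reaches from about 0.425 to 1.025 m from the base axis. Payload 9.4 kg.
Tool frame: the origin (TCP) lies midway between the tips of the shut fingers; the grasp point (between the pads) lies 19 mm behind it (pinch_z is the z of the grasp point in the tool frame, in m); z points along the fingers, x is the direction in which the jaws open and shut, and the axes are right-handed (so a half turn about z gives the same grasp; the last joint's range is limited). The gripper opens to 85 mm and grips with 20 to 120 N. Pads are 22 mm wide; open, the fingers measure 114 mm over their backs; the gripper's body (76 mm by 85 mm) begins 54 mm behind the grasp point. The pads swing forward as they close: fully open they stand 13 mm farther back than shut.
Start: joints at [-1.381, 0.599, -0.003, 1.599, 0.002, 0.943, -0.08], TCP at [0.191, 0.699, 0.231] pointing down, gripper open.
Joint ranges: [-2.57, 2.57], [-0.35, 1.97], [-1.29, 1.29], [0.11, 2.56], [-1.05, 4.19], [0.11, 1.86], [-2.63, 2.63]. Speed limits (rad/s): [2.22, 2.22, 3.01, 3.01, 3.14, 3.14, 3.14].

INTERFACE

Orientations are given as [roll, pitch, yaw] about the fixed x, y, z axes, in that order (R = Rz(yaw) Ry(pitch) Rx(roll)).
In Python, from station import * gives the robot as it stands. The module is installed in compiled form; this text tells all that it offers.
- The arm moves only by the tool carry_out, never from a script. Its argument "motion" is a list of rows, each an object with "travel": the shift along the tool's x, y, z in cm, a list of three; "rotation": the turn, a rotation vector about the tool's x, y, z in rad, a list of three; "gripper": the closure, from 0 (fully open) to 1 (shut). A call has 1 to 20 rows; each row is the pose to reach, as a shift and turn from the pose measured when the call began, along the tool's axes at that moment; what a row does not reach only later rows make up. A row lasts 1/10 s, in which the tool goes at most 50 mm and 8.59 degrees, less where a joint would pass 70% of its speed; a pose out of reach is approached as far as the arm can. A call with a gripper value outside its range is refused whole. The fingers move at their own pace and stop on an object; "newtons" is the grip in N (left out, the last holds). Time passes only in rows, so rows that repeat a pose let the fingers close. It gives the time, the measured TCP pose, the force and the opening at its end, in the units of the state.
- state(): the state, without advancing time (a new reading comes with each control period).
- get_image(name): name is "scene" or "side" or "wrist"; returns (picture, depth): 400x640x3 uint8, red, green, blue; 400x640 float32, m along the optical axis (not along the pixel's ray), 0 where there is no reading.
- calibration(name): a dict with "mtx" (3x3 intrinsics, pixels), "D" ([k1, k2, p1, p2, k3] as OpenCV has them; the pictures are not rectified), "position" and "orientation" of the camera in the world; the wrist camera has in their place "mount" (4x4, takes a point from camera to tool coordinates, whose origin is the TCP and whose axes are the tool frame's). Camera axes: x right, y down, z forward; pixel columns grow to the right and rows downward; lengths in m; the calibration is good to about 2 mm. A picture is of the moment at which its call begins: read the wrist's pose just before it. calibration takes no time and is no camera call.
- sign_off(): hands the job in, once; it reports no verdict.
The state is a dict: "t": time; "joint_positions": joint angles; "qvel": joint speeds; "effort": joint torques, N m; "ee_pos": TCP position; "tcp_rot": TCP orientation; "wrist_force": force on the tool from outside, world axes, zero at the start; "ft_torque": the same for the moment, N m; "width": finger opening in m.
Only numpy, scipy, OpenCV 4.12 (cv2) and the standard library are available. Lean on these libraries where they do the work, as an engineer would, in place of code of your own. Each camera call takes 0.05 s, during which the arm holds its last target.

## Working session

There is one attempt and no reset: what is moved stays moved. The work goes in short steps, Python scripts to look and compute and a tool call to move; the robot and the scene stay as the last step left them, time stands still between calls to the robot, and variables do not carry over. Pictures are saved under pics/ and viewed, and the job is handed in when it is done.

Besides the shell and the picture viewer there is one more tool, called by a JSON object that holds its "method" and its "body", one argument or row to a line. carry_out: Moves the arm, as the interface text tells. Its arguments: {"type":"object","properties":{"motion":{"type":"array"},"newtons":{"type":"number"}},"required":["motion"]}

```bash
mkdir -p pics; ls; python3 - <<'E'
from station import *
import cv2
s=state();print(s)
for n in ["scene","side","wrist"]:
    im,d=get_image(n);cv2.imwrite(f"pics/{n}0.png",im[:,:,::-1]);c=calibration(n);print(n,c)
E
```

```text
pics
{'t': 0.0, 'joint_positions': array([-1.38073624,  0.60016333, -0.00255828,  1.60014476,  0.00179637,
        0.94288583, -0.07976778]), 'qvel': array([ 9.57170459e-04, -1.15735670e-03, -7.10613960e-05, -7.87022370e-04,
        1.21248831e-03, -8.82266306e-04, -1.38367025e-04]), 'effort': array([-1.96094014e-03, -7.76453662e+01,  1.56441070e+00, -2.58015937e+01,
        1.23724024e-02,  8.92753887e-03,  2.16724311e-05]), 'ee_pos': array([0.19099582, 0.69889318, 0.23038382]), 'tcp_rot': array([3.14145809e+00, 1.59332238e-03, 1.30413717e+00]), 'wrist_force': array([-0.46423259,  0.06157589, -0.01912152]), 'ft_torque': array([0.00959654, 0.04768125, 0.03744094]), 'width': 0.08549138007890156}
scene {'mtx': array([[369.63921328,   0.        , 314.46241135],
       [  0.        , 369.63921328, 200.21437889],
       [  0.        ,   0.        ,   1.        ]]), 'D': array([0.0056365, 0.       , 0.       , 0.       , 0.       ]), 'position': array([ 0.01547711, -0.11803887,  0.71662004]), 'orientation': array([-2.43624185, -0.01510545, -1.33159441])}
side {'mtx': array([[394.98485633, 
[... 233 characters left out ...]
.34581811, -0.74308695,  0.51802877]), 'orientation': array([-2.12184251,  0.01604438, -0.32267577])}
wrist {'mtx': array([[286.06860411,   0.        , 320.39674567],
       [  0.        , 286.06860411, 202.39164136],
       [  0.        ,   0.        ,   1.        ]]), 'D': array([-0.02251752,  0.        ,  0.        ,  0.        ,  0.        ]), 'mount': array([[ 9.99999823e-01, -3.82044484e-04, -4.56939800e-04,
        -6.98796892e-04],
       [ 4.90863296e-04,  9.63152762e-01,  2.68954487e-01,
        -6.84159282e-02],
       [ 3.37350252e-04, -2.68954663e-01,  9.63152779e-01,
        -1.42946431e-01],
       [ 0.00000000e+00,  0.00000000e+00,  0.00000000e+00,
         1.00000000e+00]])}
```

View pics/scene0.png

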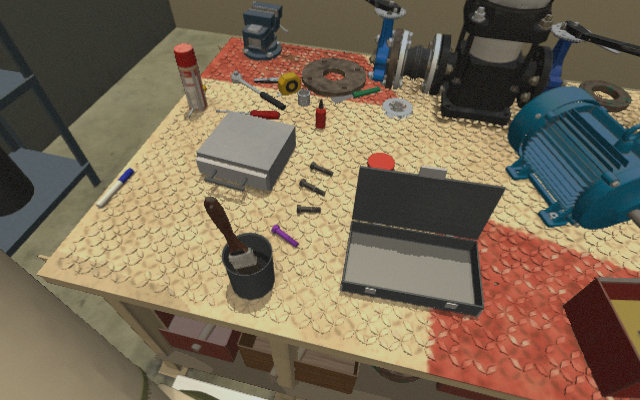

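View pics/side0.png

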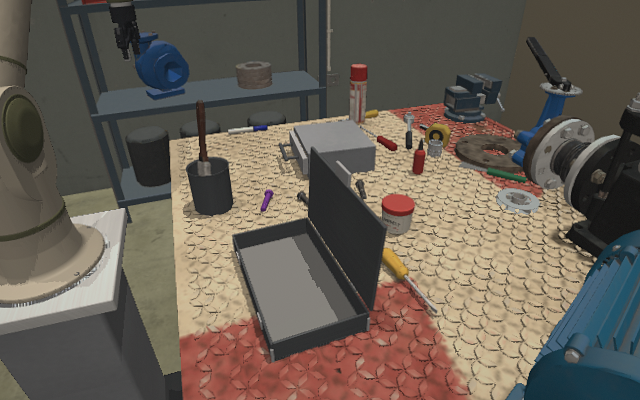

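View pics/wrist0.png

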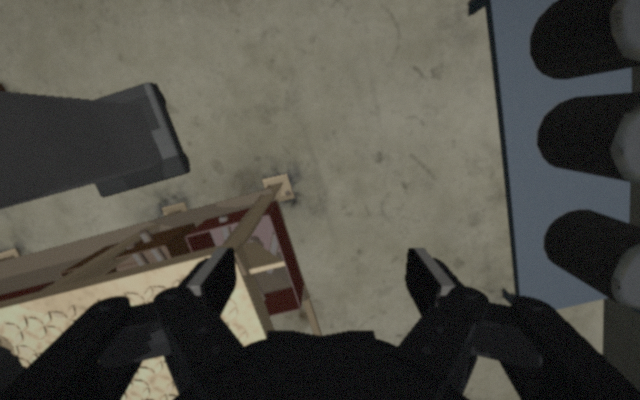

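```bash
cat > h.py <<'E'
from station import *
import numpy as np, cv2
from scipy.spatial.transform import Rotation as R
def pose(n,s=None):
    c=calibration(n)
    if n=="wrist":
        s=s or state()
        T=np.eye(4);T[:3,:3]=R.from_euler('xyz',s['tcp_rot']).as_matrix();T[:3,3]=s['ee_pos']
        T=T@c['mount'];return c,T[:3,:3],T[:3,3]
    return c,R.from_euler('xyz',c['orientation']).as_matrix(),c['position']
def pix2plane(P,uv,z):
    c,Rm,t=P
    uv=np.asarray(uv,float).reshape(-1,1,2)
    n=cv2.undistortPoints(uv,c['mtx'],c['D'])[:,0]
    d=np.c_[n,np.ones(len(n))]@Rm.T
    return t+d*((z-t[2])/d[:,2])[:,None]
def cloud(P,depth):
    c,Rm,t=P
    h,w=depth.shape;u,v=np.meshgrid(np.arange(w),np.arange(h))
    uv=np.stack([u,v],-1).reshape(-1,1,2).astype(float)
    n=cv2.undistortPoints(uv,c['mtx'],c['D'])[:,0]
    X=np.c_[n,np.ones(len(n))]*depth.reshape(-1,1)
    W=X@Rm.T+t; W[depth.reshape(-1)==0]=np.nan
    return W.reshape(h,w,3)
def proj(P,X):
    c,Rm,t=P
    return cv2.projectPoints(((np.asarray(X,float).reshape(-1,3)-t)@Rm).reshape(-1,1,3),np.zeros(3),np.zeros(3),c['mtx'],c['D'])[0][:,0]
def shot(n):
    s=state();P=pose(n,s);im,d=get_image(n);return im,d,P,s
def crop(im,x0,y0,x1,y1,k,name):
    cv2.imwrite(name,cv2.resize(im[y0:y1,x0:x1,::-1],None,fx=k,fy=k,interpolation=cv2.INTER_CUBIC))
def topose(yaw,pos,s=None):
    """shift (cm) & rotvec, tool axes, from current pose to tool-down yaw at pos"""
    s=s or state();R0=R.from_euler('xyz',s['tcp_rot'])
    R1=R.from_euler('xyz',[np.pi,0,yaw])
    print('travel',np.round(R0.inv().apply(np.array(pos)-s['ee_pos'])*100,2),'rot',np.round((R0.inv()*R1).as_rotvec(),3))
E
python3 - <<'E'
from h import *
im,d,P,s=shot('scene');W=cloud(P,d)
np.set_printoptions(precision=3,suppress=True)
crop(im,180,100,500,320,2.5,'pics/sc1.png')
for n,p in dict(case_fl=(345,290),case_fr=(481,308),case_bl=(350,225),case_br=(482,240),floor=(412,265),cab_tl=(237,115),cab_tr=(297,127),cab_fl=(200,153),cab_fr=(268,168),handle=(228,187),grey=(432,173),lidtopL=(360,172),lidtopR=(498,187),red=(381,160),b1=(320,169),b2=(312,187),b3=(308,210)).items():
    print(n,W[p[1],p[0]],pix2plane(P,p,0)[0])
im,d,P,s=shot('side');crop(im,170,100,490,340,2.5,'pics/sd1.png')
E
```

```text
case_fl [ 0.382 -0.106  0.006] [ 0.385 -0.105  0.   ]
case_fr [ 0.393 -0.37   0.037] [ 0.414 -0.384  0.   ]
case_bl [ 0.538 -0.087  0.024] [ 0.556 -0.086  0.   ]
case_br [ 0.586 -0.393  0.005] [ 0.59  -0.394  0.   ]
floor [ 0.478 -0.238  0.005] [ 0.481 -0.239  0.   ]
cab_tl [0.803 0.289 0.073] [0.893 0.336 0.   ]
cab_tr [ 0.884  0.138 -0.001] [0.883 0.137 0.   ]
cab_fl [0.629 0.321 0.075] [ 0.701  0.372 -0.   ]
cab_fr [0.62  0.137 0.076] [ 0.692  0.167 -0.   ]
handle [0.564 0.224 0.043] [0.599 0.246 0.   ]
grey [ 0.556 -0.226  0.214] [ 0.786 -0.272  0.   ]
lidtopL [ 0.549 -0.09   0.19 ] [ 0.74 -0.08  0.  ]
lidtopR [ 0.563 -0.353  0.201] [ 0.777 -0.444  0.   ]
red [ 0.734 -0.129  0.062] [ 0.802 -0.13   0.   ]
b1 [0.712 0.025 0.012] [0.724 0.028 0.   ]
b2 [0.64  0.03  0.015] [0.654 0.033 0.   ]
b3 [0.567 0.022 0.012] [0.576 0.024 0.   ]
```

View pics/sc1.png

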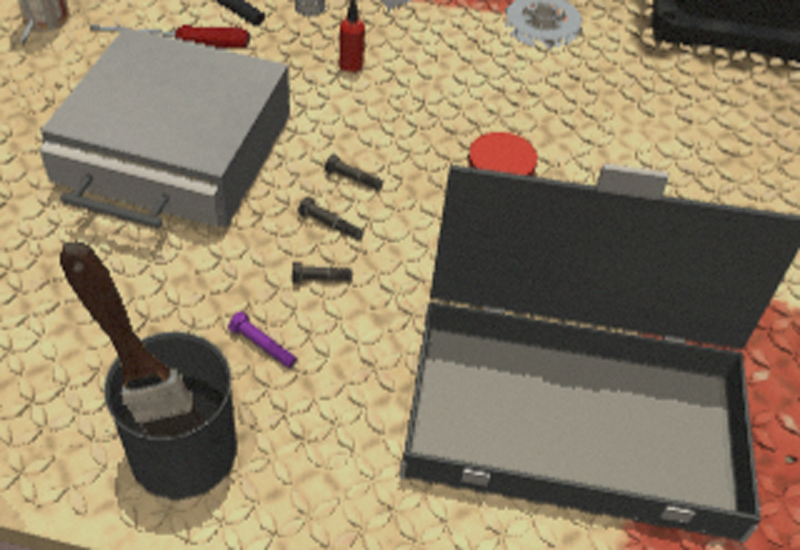

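View pics/sd1.png

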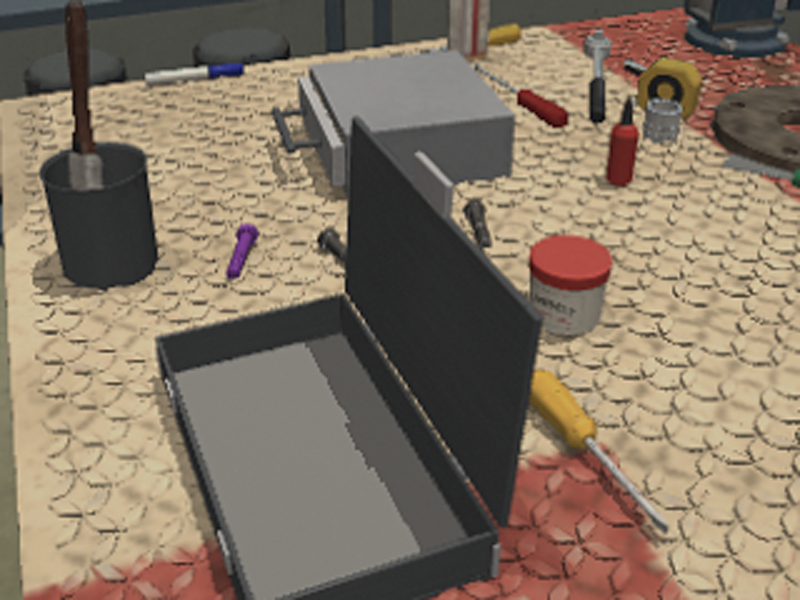

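```bash
python3 - <<'E'
from h import *
np.set_printoptions(precision=4,suppress=True)
im,d,P,s=shot('scene');W=cloud(P,d);X,Y,Z=W[...,0],W[...,1],W[...,2]
m=(abs(Z-.075)<.006)&(X>.5)&(X<.95)&(Y>.1)&(Y<.4)
m=cv2.morphologyEx(m.astype(np.uint8),cv2.MORPH_OPEN,np.ones((3,3)))>0
def rect(m,z):
    c=max(cv2.findContours(m.astype(np.uint8),0,2)[0],key=cv2.contourArea)
    w=pix2plane(P,c.reshape(-1,2),z)[:,:2]
    return cv2.minAreaRect((w*1000).astype(np.float32)), cv2.boxPoints(cv2.minAreaRect((w*1000).astype(np.float32)))
print('cabtop',rect(m,.075))
# case floor
hsv=cv2.cvtColor(im,cv2.COLOR_RGB2HSV)
m=(abs(Z-.004)<.012)&(X>.35)&(X<.62)&(Y>-.42)&(Y<-.08)&(hsv[...,1]<60)&(hsv[...,2]>70)
print('floor',rect(m,.004))
# case walls top: points z in .036-.046
m=(abs(Z-.042)<.006)&(X>.35)&(X<.62)&(Y>-.45)&(Y<-.05)
w=W[m][:,:2];print('rim',m.sum(),cv2.minAreaRect((w*1000).astype(np.float32)))
# lid
m=(Z>.06)&(Z<.19)&(X>.5)&(X<.65)&(Y>-.42)&(Y<-.05)&(hsv[...,2]<90)
w=W[m];A=np.c_[w[:,1],w[:,2],np.ones(len(w))];print('lid x=ay+bz+c',np.linalg.lstsq(A,w[:,0],rcond=None)[0])
# bolts & dark things
for lo,hi,nm in (((0,0,0),(180,110,100),'dark'),((125,90,40),(160,255,255),'purple')):
    m=cv2.inRange(hsv,lo,hi)
    m[~((X>.48)&(X<.8)&(Y>-.07)&(Y<.12)&(Z<.03))]=0 if nm=='dark' else m[~((X>.48)&(X<.8)&(Y>-.07)&(Y<.12)&(Z<.03))]
    for c in cv2.findContours(m,0,2)[0]:
        if cv2.contourArea(c)<15: continue
        w=pix2plane(P,c.reshape(-1,2),.008)[:,:2]
        r=cv2.minAreaRect((w*1000).astype(np.float32));print(nm,cv2.boundingRect(c),r)
m=(X>.3)&(X<.5)&(Y>0)&(Y<.25)&(Z>.03);print('cup',X[m].min(),X[m].max(),Y[m].min(),Y[m].max(),Z[m].max())
m=m&(Z>.13);print('brush',W[m][np.argmax(W[m][:,2])],np.c_[W[m].min(0),W[m].max(0)])
m=(abs(Z-.041)<.008)&(X>.53)&(X<.59)&(Y>.12)&(Y<.33);print('handle',cv2.minAreaRect((W[m][:,:2]*1000).astype(np.float32)),W[m].mean(0))
E
```

```text
cabtop (((710.5709838867188, 224.08212280273438), (203.04818725585938, 190.27423095703125), 85.00048065185547), array([[606.9483, 131.2352],
       [796.4986, 114.6533],
       [814.1937, 316.929 ],
       [624.6434, 333.5109]], dtype=float32))
floor (((476.3590393066406, -230.92730712890625), (132.27574157714844, 272.18231201171875), 2.637071132659912), array([[ 404.0297,  -98.0232],
       [ 416.5527, -369.9173],
       [ 548.6884, -363.8314],
       [ 536.1654,  -91.9373]], dtype=float32))
rim 1254 ((465.6597595214844, -231.26585388183594), (165.87667846679688, 279.8494567871094), 2.742076873779297)
lid x=ay+bz+c [-0.0463  0.0637  0.5329]
dark (297, 205, 24, 9) ((573.0354614257812, 22.16244125366211), (25.39971923828125, 56.97484588623047), 14.422107696533203)
dark (299, 179, 26, 17) ((642.2052001953125, 32.04399108886719), (79.49147033691406, 23.120092391967773), 64.48365783691406)
dark (310, 162, 23, 15) ((713.6053466796875, 24.277233123779297), (67.98948669433594, 25.518890380859375), 68.60248565673828)
purple (272, 225, 26, 22) ((480.65838623046875, 58.080162048339844), (77.676513671875, 20.220693588256836), 59.338802337646484)
cup 0.31082547173704594 0.40779892190280054 0.04210269339212232 0.1521398522072666 0.24702666278177549
brush [0.3686 0.1422 0.247 ] [[0.3461 0.3749]
 [0.0905 0.1521]
 [0.1301 0.247 ]]
handle ((575.5842895507812, 237.10549926757812), (109.2529525756836, 26.499170303344727), 89.33619689941406) [0.5711 0.2338 0.0446]
```

```bash
python3 - <<'E'
from h import *
topose(-.087,[.58,.12,.36])
E
```

```text
travel [-45.63  52.78 -12.87] rot [0.    0.    1.391]
```

{"method": "carry_out", "body": {
  "motion": [
    {"travel": [-3, 3, -5], "rotation": [0, 0, 0.1], "gripper": 0},
    {"travel": [-6, 7, -9], "rotation": [0, 0, 0.2], "gripper": 0},
    {"travel": [-9, 10, -13], "rotation": [0, 0, 0.3], "gripper": 0},
    {"travel": [-45.6, 52.8, -13], "rotation": [0, 0, 1.391], "gripper": 0},
    {"travel": [-45.6, 52.8, -13], "rotation": [0, 0, 1.391], "gripper": 0},
    {"travel": [-45.6, 52.8, -13], "rotation": [0, 0, 1.391], "gripper": 0},
    {"travel": [-45.6, 52.8, -13], "rotation": [0, 0, 1.391], "gripper": 0},
    {"travel": [-45.6, 52.8, -13], "rotation": [0, 0, 1.391], "gripper": 0},
    {"travel": [-45.6, 52.8, -13], "rotation": [0, 0, 1.391], "gripper": 0},
    {"travel": [-45.6, 52.8, -13], "rotation": [0, 0, 1.391], "gripper": 0},
    {"travel": [-45.6, 52.8, -13], "rotation": [0, 0, 1.391], "gripper": 0},
    {"travel": [-45.6, 52.8, -13], "rotation": [0, 0, 1.391], "gripper": 0},
    {"travel": [-45.6, 52.8, -13], "rotation": [0, 0, 1.391], "gripper": 0},
    {"travel": [-45.6, 52.8, -13], "rotation": [0, 0, 1.391], "gripper": 0},
    {"travel": [-45.6, 52.8, -13], "rotation": [0, 0, 1.391], "gripper": 0},
    {"travel": [-45.6, 52.8, -13], "rotation": [0, 0, 1.391], "gripper": 0},
    {"travel": [-45.6, 52.8, -13], "rotation": [0, 0, 1.391], "gripper": 0}
  ]
}}

```text
t: 2.0
ee_pos: [0.5804, 0.1193, 0.3611]
tcp_rot: [3.141, 0.0, -0.089]
wrist_force: [0.2, -0.3, -0.3]
width: 0.0854
```

```bash
python3 - <<'E'
from h import *
im,d,P,s=shot('wrist');cv2.imwrite('pics/w1.png',im[:,:,::-1]);print(s['ee_pos'],s['tcp_rot'],s['t'])
E
```

```text
[0.5804065  0.11932977 0.36112801] [ 3.14103032e+00  2.68792424e-04 -8.93469161e-02] 2.0
```

View pics/w1.png

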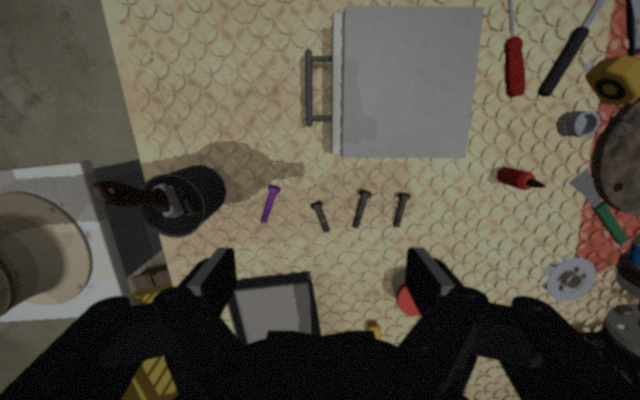

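```bash
cat > meas.py <<'E'
from h import *
np.set_printoptions(precision=4,suppress=True)
def bolts(im,P,W,box=(.42,.95,-.2,.15),zc=.008):
    hsv=cv2.cvtColor(im,cv2.COLOR_RGB2HSV)
    G=pix2plane(P,np.stack(np.meshgrid(np.arange(640),np.arange(400)),-1).reshape(-1,2),zc).reshape(400,640,3)
    m=(cv2.inRange(hsv,(0,0,0),(180,255,85))>0)&(G[...,0]>box[0])&(G[...,0]<box[1])&(G[...,1]>box[2])&(G[...,1]<box[3])
    out=[]
    for c in cv2.findContours(m.astype(np.uint8),0,2)[0]:
        if cv2.contourArea(c)<40: continue
        w=pix2plane(P,c.reshape(-1,2),zc)[:,:2]
        r=cv2.minAreaRect((w*1000).astype(np.float32));L=max(r[1]);
        if not 45<L<100: continue
        mk=np.zeros((400,640),np.uint8);cv2.drawContours(mk,[c],-1,1,-1)
        pts=G[mk>0][:,:2]*1000
        ctr=np.array(r[0]);b=cv2.boxPoints(r);e=b[1]-b[0] if np.linalg.norm(b[1]-b[0])>np.linalg.norm(b[2]-b[1]) else b[2]-b[1]
        a=e/np.linalg.norm(e);q=(pts-ctr)@a
        if (q>0).sum()<(q<0).sum(): a=-a   # toward head
        print('bolt pix',np.round(proj(P,[*(ctr/1000),zc])[0]),'ctr',ctr,'LxW',np.round(sorted(r[1]),1),'head dir deg',round(np.degrees(np.arctan2(a[1],a[0])),1))
E
python3 - <<'E'
from meas import *
im,d,P,s=shot('wrist');W=cloud(P,d);bolts(im,P,W)
X,Y,Z=W[...,0],W[...,1],W[...,2]
m=(Z>.03)&(Z<.055)&(X>.53)&(X<.60)&(Y>.14)&(Y<.33)
c=max(cv2.findContours(m.astype(np.uint8),0,2)[0],key=cv2.contourArea)
print('handle bbox px',cv2.boundingRect(c))
hsv=cv2.cvtColor(im,cv2.COLOR_RGB2HSV)
bar=m[:, :].copy();bar[:,320:]=0
w=W[bar];print('bar',w.mean(0),cv2.minAreaRect((w[:,:2]*1000).astype(np.float32)))
for p in [(309,52),(309,88),(309,124),(334,85),(345,85),(400,80)]: print(p,W[p[1],p[0]],pix2plane(P,p,.041)[0])
m=(abs(Z-.075)<.008)&(X>.5)&(X<.95)&(Y>.05)&(Y<.4)
print('cab',cv2.minAreaRect((W[m][:,:2]*1000).astype(np.float32)))
crop(im,240,0,480,240,2.5,'pics/w1c.png')
E
```

```text
bolt pix [322. 217.] ctr [573.8447  21.8804] LxW [21.2 60.7] head dir deg 110.2
bolt pix [398. 210.] ctr [711.6252  23.5359] LxW [25.5 64.6] head dir deg 69.2
bolt pix [362. 210.] ctr [646.296   29.5102] LxW [24.3 73.2] head dir deg 77.8
bolt pix [511. 178.] ctr [914.4984  64.2468] LxW [30.4 59.7] head dir deg 162.9
handle bbox px (306, 50, 25, 78)
bar [0.5735 0.2376 0.046 ] ((577.330810546875, 236.69007873535156), (109.52682495117188, 20.295373916625977), 84.27892303466797)
(309, 52) [0.577  0.2884 0.0463] [0.5769 0.2895 0.041 ]
(309, 88) [0.5722 0.2391 0.0478] [0.572  0.2398 0.041 ]
(309, 124) [0.5672 0.1872 0.0485] [0.5669 0.1872 0.041 ]
(334, 85) [nan nan nan] [0.6101 0.2408 0.041 ]
(345, 85) [0.6237 0.2356 0.0751] [0.6267 0.2393 0.041 ]
(400, 80) [0.7007 0.2356 0.0751] [0.7099 0.2394 0.041 ]
cab ((770.8028564453125, 196.08349609375), (248.17276000976562, 302.8495178222656), 84.89291381835938)
```

View pics/w1c.png

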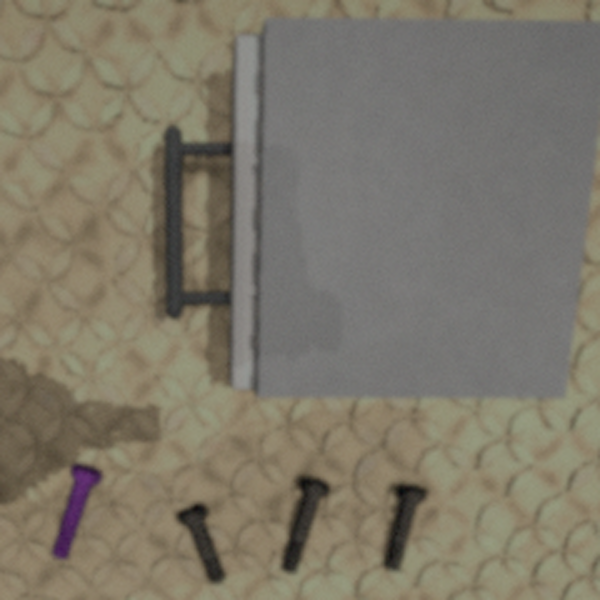

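```bash
python3 - <<'E'
from h import *
topose(-.093,[.573,.238,.11]);topose(-.093,[.573,.238,.024])
E
```

```text
travel [ -1.63 -11.55  25.1 ] rot [0.    0.001 0.008]
travel [ -1.62 -11.55  33.7 ] rot [0.    0.001 0.008]
```

{"method": "carry_out", "body": {
  "motion": [
    {"travel": [-1.6, -11.6, 25.1], "rotation": [0, 0, 0], "gripper": 0.66},
    {"travel": [-1.6, -11.6, 25.1], "rotation": [0, 0, 0], "gripper": 0.66},
    {"travel": [-1.6, -11.6, 25.1], "rotation": [0, 0, 0], "gripper": 0.66},
    {"travel": [-1.6, -11.6, 25.1], "rotation": [0, 0, 0], "gripper": 0.66},
    {"travel": [-1.6, -11.6, 25.1], "rotation": [0, 0, 0], "gripper": 0.66},
    {"travel": [-1.6, -11.6, 25.1], "rotation": [0, 0, 0], "gripper": 0.66},
    {"travel": [-1.6, -11.6, 25.1], "rotation": [0, 0, 0], "gripper": 0.66},
    {"travel": [-1.6, -11.6, 25.1], "rotation": [0, 0, 0], "gripper": 0.66}
  ],
  "newtons": 40
}}

```text
t: 2.9
ee_pos: [0.5729, 0.2391, 0.1104]
tcp_rot: [3.141, 0.001, -0.084]
wrist_force: [-0.2, -0.8, 0.6]
width: 0.0291
```

```bash
python3 - <<'E'
from h import *
im,d,P,s=shot('wrist');cv2.imwrite('pics/w2.png',im[:,:,::-1])
topose(-.093,[.573,.238,.024]);print(s['t'])
c,Rm,t=P
print(proj(P,[[.573,.238,.041],s['ee_pos']]))
E
```

```text
travel [-0.08  0.06  8.74] rot [-0.    -0.     0.008]
2.9
[[321.25546578 213.72016877]
 [321.05989834 251.10790911]]
```

View pics/w2.png

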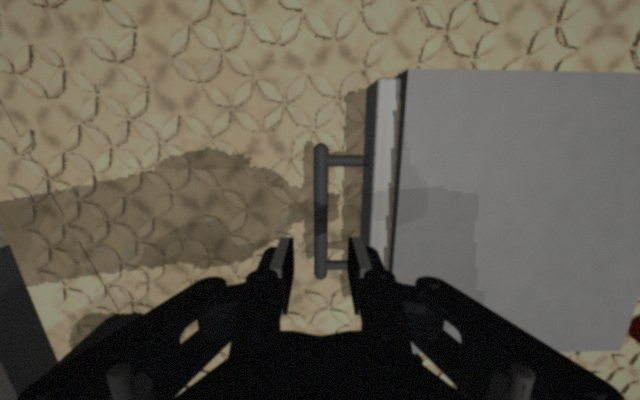

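{"method": "carry_out", "body": {
  "motion": [
    {"travel": [-0.1, 0, 4.5], "rotation": [0, 0, -0.008], "gripper": 0.66},
    {"travel": [-0.1, 0, 8.7], "rotation": [0, 0, -0.008], "gripper": 0.66},
    {"travel": [-0.1, 0, 8.7], "rotation": [0, 0, -0.008], "gripper": 0.66},
    {"travel": [-0.1, 0, 8.7], "rotation": [0, 0, -0.008], "gripper": 1},
    {"travel": [-0.1, 0, 8.7], "rotation": [0, 0, -0.008], "gripper": 1},
    {"travel": [-0.1, 0, 8.7], "rotation": [0, 0, -0.008], "gripper": 1},
    {"travel": [-0.1, 0, 8.7], "rotation": [0, 0, -0.008], "gripper": 1}
  ]
}}

```text
t: 3.65
ee_pos: [0.5729, 0.2382, 0.0266]
tcp_rot: [-3.141, -0.001, -0.078]
wrist_force: [-4.8, -1.8, 9.6]
width: 0.0093
```

```bash
python3 - <<'E'
from h import *
im,d,P,s=shot('side');cv2.imwrite('pics/s2.png',im[:,:,::-1]);print(s['ee_pos'],s['tcp_rot'],s['width'],s['wrist_force'])
E
```

```text
[0.57293076 0.23817415 0.02659706] [-3.14065387e+00 -1.30606881e-03 -7.76521387e-02] 0.009262878008698957 [-4.78049797 -1.7904987   9.60955175]
```

View pics/s2.png

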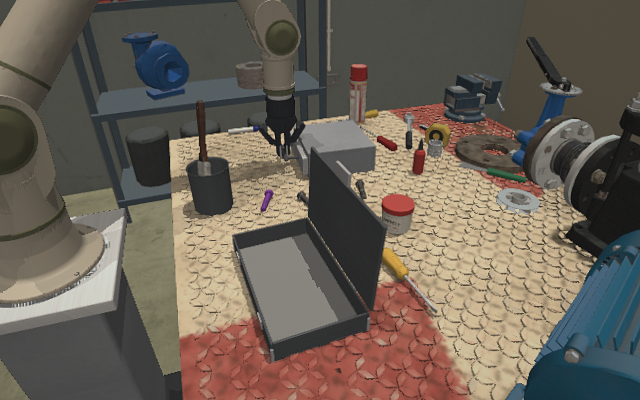

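{"method": "carry_out", "body": {
  "motion": [
    {"travel": [-0.5, 0, 0], "rotation": [0, 0, 0], "gripper": 1},
    {"travel": [-1.5, 0, 0], "rotation": [0, 0, 0], "gripper": 1},
    {"travel": [-2.5, 0, 0], "rotation": [0, 0, 0], "gripper": 1},
    {"travel": [-3.5, 0, 0], "rotation": [0, 0, 0], "gripper": 1},
    {"travel": [-4.5, -0.1, 0], "rotation": [0, 0, 0], "gripper": 1},
    {"travel": [-5.5, -0.1, 0], "rotation": [0, 0, 0], "gripper": 1},
    {"travel": [-6.5, -0.1, 0], "rotation": [0, 0, 0], "gripper": 1},
    {"travel": [-7.5, -0.1, 0], "rotation": [0, 0, 0], "gripper": 1},
    {"travel": [-8.5, -0.1, 0], "rotation": [0, 0, 0], "gripper": 1},
    {"travel": [-9.5, -0.1, 0], "rotation": [0, 0, 0], "gripper": 1},
    {"travel": [-10.5, -0.2, 0], "rotation": [0, 0, 0], "gripper": 1},
    {"travel": [-11.5, -0.2, 0], "rotation": [0, 0, 0], "gripper": 1},
    {"travel": [-12.3, -0.2, 0], "rotation": [0, 0, 0], "gripper": 1},
    {"travel": [-12.8, -0.2, 0], "rotation": [0, 0, 0], "gripper": 1},
    {"travel": [-12.8, -0.2, 0], "rotation": [0, 0, 0], "gripper": 1}
  ]
}}

```text
t: 5.2
ee_pos: [0.4436, 0.2495, 0.0266]
tcp_rot: [-3.142, 0.0, -0.078]
wrist_force: [-1.4, -5.7, -0.3]
width: 0.0092
```

{"method": "carry_out", "body": {
  "motion": [
    {"travel": [0, 0, 0], "rotation": [0, 0, 0], "gripper": 0.66},
    {"travel": [0, 0, 0], "rotation": [0, 0, 0], "gripper": 0.66},
    {"travel": [0, 0, 0], "rotation": [0, 0, 0], "gripper": 0.66},
    {"travel": [0, 0, -4], "rotation": [0, 0, 0], "gripper": 0.66},
    {"travel": [0, 0, -9], "rotation": [0, 0, 0], "gripper": 0.66},
    {"travel": [4, 0, -14], "rotation": [0, 0, 0], "gripper": 0.4},
    {"travel": [7.5, 0, -18], "rotation": [0, 0, 0], "gripper": 0.3},
    {"travel": [7.5, 0, -19], "rotation": [0, 0, 0], "gripper": 0.3},
    {"travel": [7.5, 0, -19], "rotation": [0, 0, 0], "gripper": 0.3}
  ]
}}

```text
t: 6.1
ee_pos: [0.5219, 0.2442, 0.2202]
tcp_rot: [-3.138, -0.006, -0.079]
wrist_force: [-0.5, 0.2, 0.7]
width: 0.0598
```

```bash
python3 - <<'E'
from h import *
im,d,P,s=shot('wrist');cv2.imwrite('pics/w3.png',im[:,:,::-1]);print(s['ee_pos'],s['tcp_rot'],s['width'],s['wrist_force'])
E
```

```text
[0.52188358 0.24423014 0.22020194] [-3.13750285 -0.0058285  -0.07854472] 0.05980860994528432 [-0.52789481  0.17885734  0.69696795]
```

View pics/w3.png

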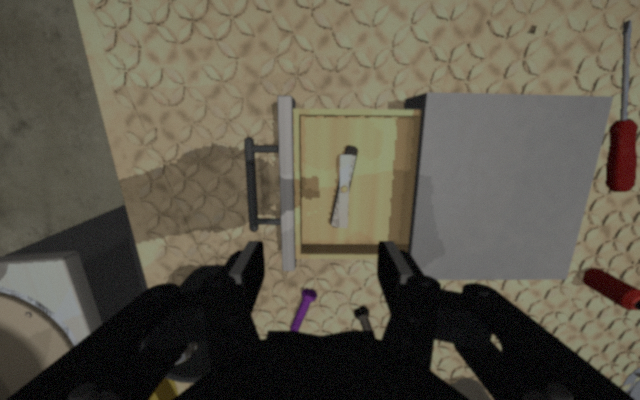

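```bash
python3 - <<'E'
from h import *
np.set_printoptions(precision=4,suppress=True)
im,d,P,s=shot('wrist');W=cloud(P,d)
hsv=cv2.cvtColor(im,cv2.COLOR_RGB2HSV)
crop(im,270,90,430,270,3.3,'pics/w3c.png')
Z=W[...,2];m=np.zeros((400,640),np.uint8);m[125:245,310:395]=(Z[125:245,310:395]>.0305)
print(hsv[187,345],hsv[187,380],hsv[150,351])
c=max(cv2.findContours(m,0,2)[0],key=cv2.contourArea);print(cv2.boundingRect(c),cv2.contourArea(c))
w=pix2plane(P,c.reshape(-1,2),.038)[:,:2];print(cv2.minAreaRect((w*1000).astype(np.float32)))
m2=np.zeros((400,640),np.uint8);m2[125:245,310:395]=((hsv[...,1]<70)|(hsv[...,2]<60))[125:245,310:395]
c=max(cv2.findContours(m2,0,2)[0],key=cv2.contourArea);print(cv2.boundingRect(c),cv2.contourArea(c))
w=pix2plane(P,c.reshape(-1,2),.036)[:,:2];r=cv2.minAreaRect((w*1000).astype(np.float32));print(r,cv2.boxPoints(r));print(W[187,345],W[187,380])
for p in [(294,185),(413,185),(251,183)]:print(p,W[p[1],p[0]],pix2plane(P,p,.053)[0])
E
```

```text
[ 24  74 134] [ 25  79 145] [20 34 45]
(333, 146, 28, 82) 1061.0
((548.6464233398438, 236.66709899902344), (97.68081665039062, 20.34477424621582), 79.13575744628906)
(333, 125, 62, 105) 2773.5
((571.5222778320312, 244.79937744140625), (127.60017395019531, 61.159934997558594), 78.57762908935547) [[528.913  188.319 ]
 [588.8616 176.2069]
 [614.1315 301.2798]
 [554.1829 313.3919]]
[0.5476 0.2378 0.0372] [0.5907 0.2315 0.024 ]
(294, 185) [0.4919 0.2503 0.0639] [0.4907 0.248  0.053 ]
(413, 185) [0.6311 0.2304 0.0222] [0.6214 0.2378 0.053 ]
(251, 183) [0.4423 0.253  0.0474] [0.4438 0.254  0.053 ]
```

View pics/w3c.png

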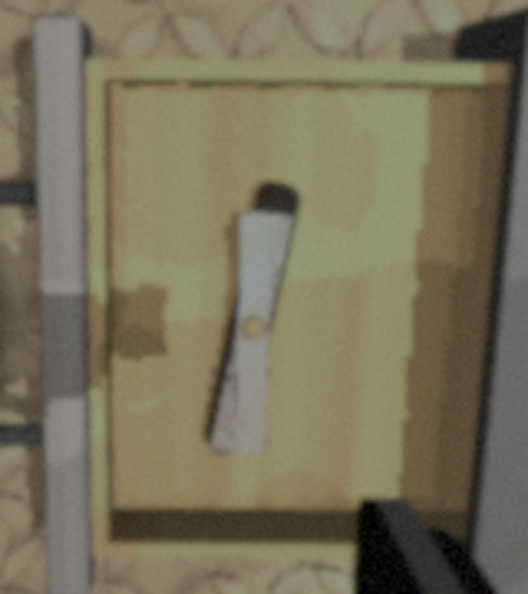

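```bash
python3 - <<'E'
from h import *
topose(-.19,[.5486,.2367,.08]);topose(-.19,[.5486,.2367,.025])
E
```

```text
travel [ 3.1   0.51 13.66] rot [-0.001  0.     0.113]
travel [ 3.1   0.51 19.16] rot [-0.001  0.     0.113]
```

{"method": "carry_out", "body": {
  "motion": [
    {"travel": [3.0, 0.5, 4], "rotation": [0, 0, 0.11], "gripper": 0.42},
    {"travel": [3.0, 0.5, 9], "rotation": [0, 0, 0.11], "gripper": 0.42},
    {"travel": [3.1, 0.5, 13.7], "rotation": [0, 0, 0.11], "gripper": 0.42},
    {"travel": [3.1, 0.5, 16.5], "rotation": [0, 0, 0.11], "gripper": 0.42},
    {"travel": [3.1, 0.5, 19.1], "rotation": [0, 0, 0.11], "gripper": 0.42},
    {"travel": [3.1, 0.5, 19.1], "rotation": [0, 0, 0.11], "gripper": 0.42},
    {"travel": [3.1, 0.5, 19.1], "rotation": [0, 0, 0.11], "gripper": 0.42}
  ]
}}

```text
t: 6.9
ee_pos: [0.5472, 0.2364, 0.0246]
tcp_rot: [3.141, 0.003, -0.187]
wrist_force: [0.7, 0.1, 0.7]
width: 0.0497
```

{"method": "carry_out", "body": {
  "motion": [
    {"travel": [0, 0, 0], "rotation": [0, 0, 0], "gripper": 1},
    {"travel": [0, 0, 0], "rotation": [0, 0, 0], "gripper": 1},
    {"travel": [0, 0, 0], "rotation": [0, 0, 0], "gripper": 1},
    {"travel": [0, 0, 0], "rotation": [0, 0, 0], "gripper": 1},
    {"travel": [0, 0, 0], "rotation": [0, 0, 0], "gripper": 1}
  ],
  "newtons": 60
}}

```text
t: 7.4
ee_pos: [0.5475, 0.2367, 0.0256]
tcp_rot: [-3.141, 0.002, -0.187]
wrist_force: [-1.4, -0.5, 7.4]
width: 0.0118
```

{"method": "carry_out", "body": {
  "motion": [
    {"travel": [0, 0, 0], "rotation": [0, 0, 0], "gripper": 1},
    {"travel": [0, 0, -2], "rotation": [0, 0, 0], "gripper": 1},
    {"travel": [0, 0, -5], "rotation": [0, 0, 0], "gripper": 1},
    {"travel": [0, 0, -9], "rotation": [0, 0, 0], "gripper": 1},
    {"travel": [0, 0, -13], "rotation": [0, 0, 0], "gripper": 1},
    {"travel": [0, 0, -14], "rotation": [0, 0, 0], "gripper": 1},
    {"travel": [0, 0, -14], "rotation": [0, 0, 0], "gripper": 1}
  ]
}}

```text
t: 8.1
ee_pos: [0.5484, 0.2372, 0.1673]
tcp_rot: [-3.139, -0.0, -0.187]
wrist_force: [-0.4, 1.0, -1.3]
width: 0.0118
```

```bash
python3 - <<'E'
from h import *
im,d,P,s=shot('wrist');cv2.imwrite('pics/w4.png',im[:,:,::-1]);print(s['ee_pos'],s['tcp_rot'],s['width'],s['wrist_force'])
E
```

```text
[0.54842295 0.23723985 0.16731763] [-3.13884387e+00 -3.11886275e-04 -1.86644928e-01] 0.011803082372731411 [-0.40324374  0.9567693  -1.30352827]
```

View pics/w4.png

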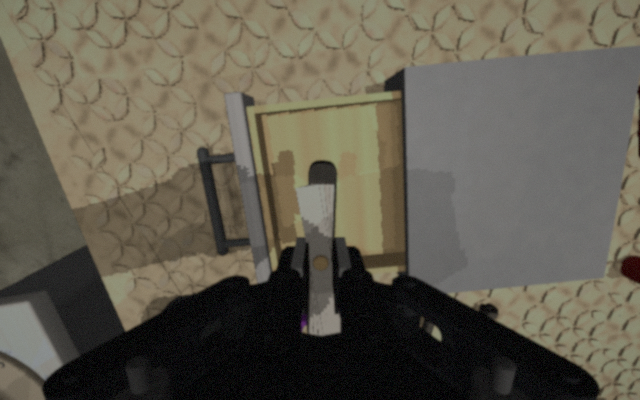

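```bash
cat >> h.py <<'E'
CASE=np.array([.467,-.231]);CY=.046
def inc(x,y):
    c,s=np.cos(CY),np.sin(CY);return CASE+[c*x-s*y,s*x+c*y]
E
python3 - <<'E'
from h import *
p=inc(-.038,.07);print(p)
for z in (.17,.06): topose(CY,[*p,z])
E
```

```text
[ 0.42582133 -0.16282143]
travel [-4.55 41.55 -0.47] rot [-0.001  0.001 -0.233]
travel [-4.53 41.56 10.53] rot [-0.001  0.001 -0.233]
```

{"method": "carry_out", "body": {
  "motion": [
    {"travel": [-1, 3, -0.5], "rotation": [0, 0, -0.05], "gripper": 1},
    {"travel": [-2, 7, -0.5], "rotation": [0, 0, -0.1], "gripper": 1},
    {"travel": [-3, 11.5, -0.5], "rotation": [0, 0, -0.15], "gripper": 1},
    {"travel": [-4, 16, -0.5], "rotation": [0, 0, -0.2], "gripper": 1},
    {"travel": [-4.5, 20.5, -0.5], "rotation": [0, 0, -0.23], "gripper": 1},
    {"travel": [-4.5, 25, -0.5], "rotation": [0, 0, -0.233], "gripper": 1},
    {"travel": [-4.5, 29.5, -0.5], "rotation": [0, 0, -0.233], "gripper": 1},
    {"travel": [-4.5, 34, -0.5], "rotation": [0, 0, -0.233], "gripper": 1},
    {"travel": [-4.5, 38, -0.5], "rotation": [0, 0, -0.233], "gripper": 1},
    {"travel": [-4.5, 41, -0.5], "rotation": [0, 0, -0.233], "gripper": 1},
    {"travel": [-4.5, 41.6, -0.5], "rotation": [0, 0, -0.233], "gripper": 1},
    {"travel": [-4.5, 41.6, -0.5], "rotation": [0, 0, -0.233], "gripper": 1}
  ]
}}

```text
t: 9.35
ee_pos: [0.4253, -0.164, 0.1693]
tcp_rot: [-3.14, 0.003, 0.044]
wrist_force: [0.3, 0.1, 0.1]
width: 0.0114
```

```bash
python3 - <<'E'
from h import *
im,d,P,s=shot('wrist');cv2.imwrite('pics/w5.png',im[:,:,::-1]);print(s['ee_pos'],s['tcp_rot'],s['width'],s['wrist_force'])
W=cloud(P,d)
m=abs(W[...,2]-.042)<.005
cv2.imwrite('pics/w5m.png',m*255)
topose(CY,[*inc(-.038,.07),.009])
E
```

```text
[ 0.42526833 -0.16398918  0.16926334] [-3.13953623  0.003454    0.0440317 ] 0.011420955542815154 [0.31917024 0.14491436 0.05002702]
travel [ 0.07  0.03 16.04] rot [-0.002  0.003 -0.   ][ WARN:0@1.492] global loadsave.cpp:1063 imwrite_ Unsupported depth image for selected encoder is fallbacked to CV_8U.
```

View pics/w5.png

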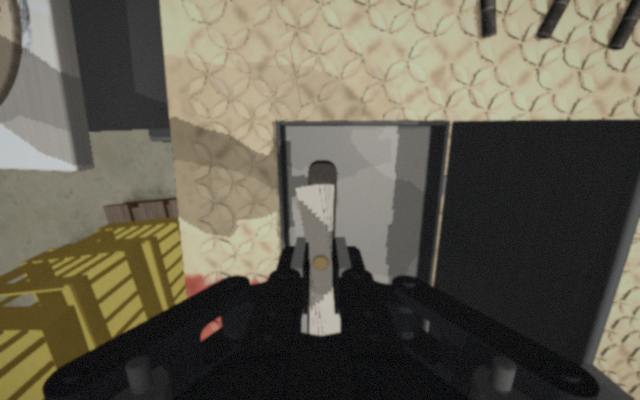

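```bash
python3 - <<'E'
from h import *
im,d,P,s=shot('wrist')
crop(im,260,110,460,260,4,'pics/w5c.png')
c,s_=np.cos(CY),np.sin(CY)
for p in [(280,123),(445,123),(280,200),(440,200)]:
    w=pix2plane(P,p,.042)[0][:2]-CASE;print(p,w+CASE,'case',c*w[0]+s_*w[1],-s_*w[0]+c*w[1])
E
```

```text
(280, 123) [ 0.38475263 -0.09720254] case -0.0760078512416267 0.13743797506326072
(445, 123) [ 0.53544702 -0.09008528] case 0.07485440476260087 0.13761821075328778
(280, 200) [ 0.38536933 -0.17008551] case -0.07874323972404641 0.06460374172344907
(440, 200) [ 0.54213268 -0.16277643] case 0.07819038080974325 0.06469651917934664
```

View pics/w5c.png

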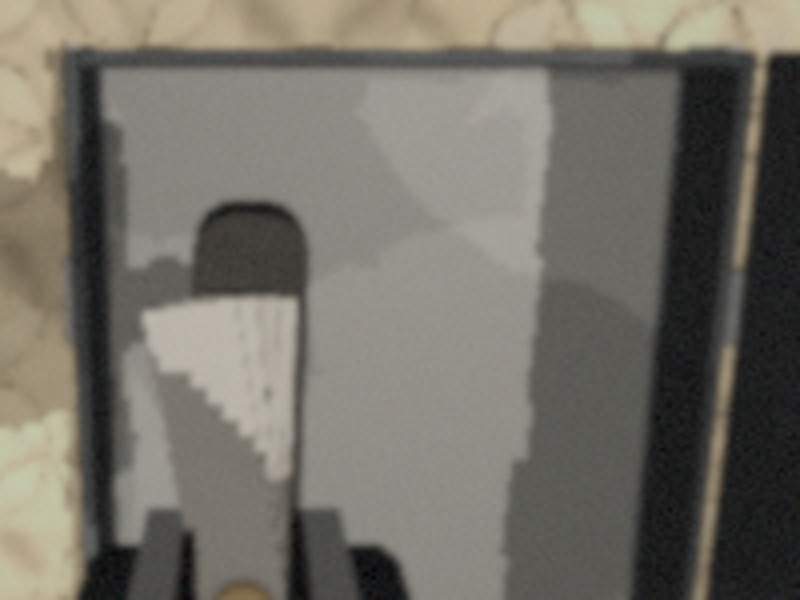

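{"method": "carry_out", "body": {
  "motion": [
    {"travel": [0.1, 0, 4], "rotation": [0, 0, 0], "gripper": 1},
    {"travel": [0.1, 0, 8], "rotation": [0, 0, 0], "gripper": 1},
    {"travel": [0.1, 0, 11.5], "rotation": [0, 0, 0], "gripper": 1},
    {"travel": [0.1, 0, 14], "rotation": [0, 0, 0], "gripper": 1},
    {"travel": [0.1, 0, 15.4], "rotation": [0, 0, 0], "gripper": 1},
    {"travel": [0.1, 0, 16], "rotation": [0, 0, 0], "gripper": 1},
    {"travel": [0.1, 0, 16], "rotation": [0, 0, 0], "gripper": 1},
    {"travel": [0.1, 0, 16], "rotation": [0, 0, 0], "gripper": 0.72},
    {"travel": [0.1, 0, 16], "rotation": [0, 0, 0], "gripper": 0.72},
    {"travel": [0.1, 0, 16], "rotation": [0, 0, 0], "gripper": 0.72},
    {"travel": [0.1, 0, 12], "rotation": [0, 0, 0], "gripper": 0.72},
    {"travel": [0.1, 0, 7], "rotation": [0, 0, 0], "gripper": 0.72},
    {"travel": [0.1, 0, 2], "rotation": [0, 0, 0], "gripper": 0.72},
    {"travel": [0.1, 0, -1], "rotation": [0, 0, 0], "gripper": 0.72},
    {"travel": [0.1, 0, -1], "rotation": [0, 0, 0], "gripper": 0.72}
  ]
}}

```text
t: 10.95
ee_pos: [0.4284, -0.1626, 0.183]
tcp_rot: [-3.141, -0.003, 0.048]
wrist_force: [0.0, -0.4, -1.9]
width: 0.0236
```

```bash
python3 - <<'E'
from meas import *
im,d,P,s=shot('wrist');cv2.imwrite('pics/w6.png',im[:,:,::-1]);print(s['ee_pos'],s['tcp_rot'],s['width'],s['wrist_force'])
W=cloud(P,d);bolts(im,P,W)
im,d,P,s=shot('scene');crop(im,280,140,500,320,3,'pics/sc6.png')
E
```

```text
[ 0.4284 -0.1626  0.183 ] [-3.1406 -0.0028  0.048 ] 0.023570158559708426 [ 0.0262 -0.4361 -1.8936]
bolt pix [347. 124.] ctr [453.2487 -95.6445] LxW [ 3.1 65.6] head dir deg -177.2
bolt pix [610.  26.] ctr [714.0578  15.5277] LxW [16.6 56.9] head dir deg -105.8
bolt pix [538.  21.] ctr [638.3423  14.9653] LxW [13.5 46.3] head dir deg -109.8
```

View pics/w6.png

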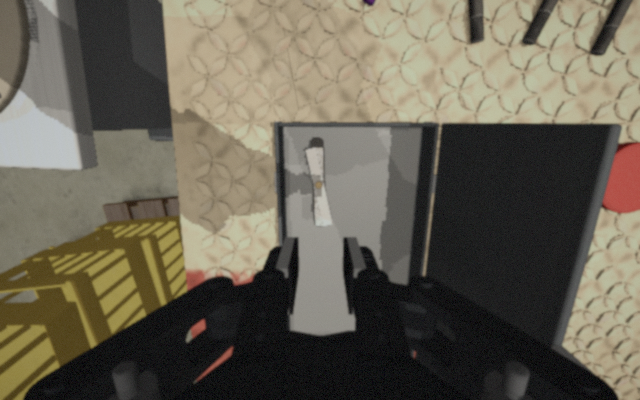

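View pics/sc6.png

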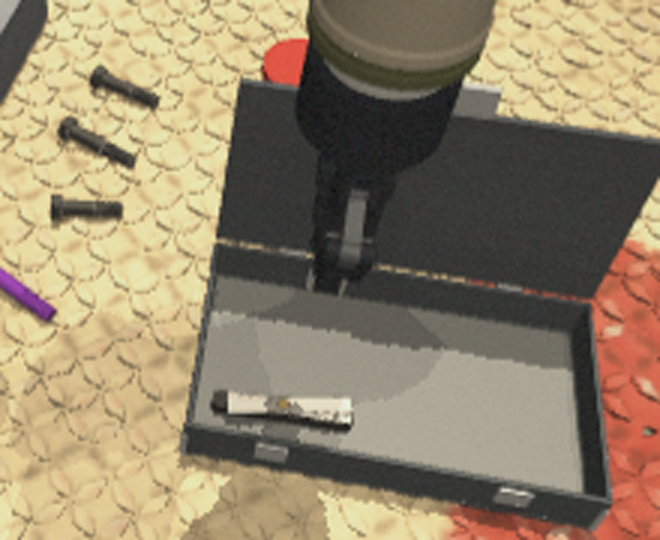

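```bash
python3 - <<'E'
from h import *
topose(.0,[.44,.03,.22]);topose(.0,[.62,0.0,.22])
E
```

```text
travel [  2.19 -19.09  -3.94] rot [-0.002  0.001  0.049]
travel [ 20.02 -15.22  -3.97] rot [-0.002  0.001  0.049]
```

{"method": "carry_out", "body": {
  "motion": [
    {"travel": [0, -4, -2], "rotation": [0, 0, 0.05], "gripper": 0.5},
    {"travel": [0, -8.5, -4], "rotation": [0, 0, 0.05], "gripper": 0.5},
    {"travel": [2, -13, -4], "rotation": [0, 0, 0.05], "gripper": 0.5},
    {"travel": [4, -17, -4], "rotation": [0, 0, 0.05], "gripper": 0.5},
    {"travel": [8, -18, -4], "rotation": [0, 0, 0.05], "gripper": 0.5},
    {"travel": [12.5, -17, -4], "rotation": [0, 0, 0.05], "gripper": 0.5},
    {"travel": [17, -16, -4], "rotation": [0, 0, 0.05], "gripper": 0.5},
    {"travel": [20, -15.2, -4], "rotation": [0, 0, 0.05], "gripper": 0.5},
    {"travel": [20, -15.2, -4], "rotation": [0, 0, 0.05], "gripper": 0.5},
    {"travel": [20, -15.2, -4], "rotation": [0, 0, 0.05], "gripper": 0.5}
  ]
}}

```text
t: 12.05
ee_pos: [0.6189, -0.0009, 0.2182]
tcp_rot: [-3.14, 0.005, -0.003]
wrist_force: [-0.8, -0.3, 0.1]
width: 0.0424
```

```bash
python3 - <<'E'
from meas import *
im,d,P,s=shot('wrist');cv2.imwrite('pics/w7.png',im[:,:,::-1]);print(s['ee_pos'],s['tcp_rot'],s['width'],s['wrist_force'])
W=cloud(P,d);bolts(im,P,W)
E
```

```text
[ 0.6189 -0.0009  0.2182] [-3.1401  0.0048 -0.0026] 0.04241585026306479 [-0.8468 -0.3147  0.123 ]
bolt pix [283. 168.] ctr [570.4144  12.4348] LxW [34.  78.1] head dir deg 87.1
bolt pix [398. 160.] ctr [712.4988  22.2559] LxW [24.2 65.1] head dir deg 69.7
bolt pix [340. 154.] ctr [641.8228  29.36  ] LxW [23.7 71.2] head dir deg 68.9
bolt pix [570. 122.] ctr [917.7169  68.5967] LxW [33.9 64.4] head dir deg 0.6
bolt pix [203. 136.] ctr [474.7025  51.3932] LxW [54.6 78.8] head dir deg -150.2
```

View pics/w7.png

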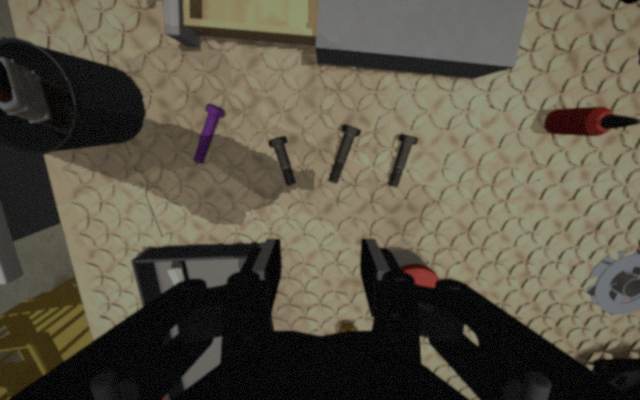

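```bash
python3 - <<'E'
from h import *
topose(-.358,[.7134,.0255,.08]);topose(-.358,[.7134,.0255,.004])
E
```

```text
travel [ 9.57 -2.6  13.83] rot [-0.001  0.005  0.356]
travel [ 9.6  -2.59 21.43] rot [-0.001  0.005  0.356]
```

{"method": "carry_out", "body": {
  "motion": [
    {"travel": [4, -1, 2], "rotation": [0, 0, 0.13], "gripper": 0.5},
    {"travel": [8, -2.2, 5], "rotation": [0, 0, 0.26], "gripper": 0.5},
    {"travel": [9.6, -2.6, 9], "rotation": [0, 0.004, 0.356], "gripper": 0.5},
    {"travel": [9.6, -2.6, 13.8], "rotation": [0, 0.004, 0.356], "gripper": 0.5},
    {"travel": [9.6, -2.6, 17.5], "rotation": [0, 0.004, 0.356], "gripper": 0.5},
    {"travel": [9.6, -2.6, 20.5], "rotation": [0, 0.004, 0.356], "gripper": 0.5},
    {"travel": [9.6, -2.6, 21.4], "rotation": [0, 0.004, 0.356], "gripper": 0.5},
    {"travel": [9.6, -2.6, 21.4], "rotation": [0, 0.004, 0.356], "gripper": 0.5},
    {"travel": [9.6, -2.6, 21.4], "rotation": [0, 0.004, 0.356], "gripper": 0.5}
  ]
}}

```text
t: 13.0
ee_pos: [0.7138, 0.0255, 0.0058]
tcp_rot: [-3.14, -0.0, -0.359]
wrist_force: [0.8, -0.1, -0.3]
width: 0.043
```

{"method": "carry_out", "body": {
  "motion": [
    {"travel": [0, 0, 0], "rotation": [0, 0, 0], "gripper": 1},
    {"travel": [0, 0, 0], "rotation": [0, 0, 0], "gripper": 1},
    {"travel": [0, 0, 0], "rotation": [0, 0, 0], "gripper": 1},
    {"travel": [0, 0, 0], "rotation": [0, 0, 0], "gripper": 1},
    {"travel": [0, 0, 0], "rotation": [0, 0, 0], "gripper": 1},
    {"travel": [0, 0, -2], "rotation": [0, 0, 0], "gripper": 1},
    {"travel": [0, 0, -6], "rotation": [0, 0, 0], "gripper": 1},
    {"travel": [0, 0, -10], "rotation": [0, 0, 0], "gripper": 1},
    {"travel": [0, 0, -14], "rotation": [0, 0, 0], "gripper": 1},
    {"travel": [0, 0, -17], "rotation": [0, 0, 0], "gripper": 1},
    {"travel": [0, 0, -17], "rotation": [0, 0, 0], "gripper": 1}
  ],
  "newtons": 70
}}

```text
t: 14.1
ee_pos: [0.7158, 0.0243, 0.1823]
tcp_rot: [-3.137, -0.008, -0.359]
wrist_force: [0.3, -0.5, -1.4]
width: 0.0099
```

```bash
python3 - <<'E'
from meas import *
im,d,P,s=shot('wrist');cv2.imwrite('pics/w8.png',im[:,:,::-1]);print(s['ee_pos'],s['tcp_rot'],s['width'],s['wrist_force'])
p=inc(.012,.08);print(p)
topose(CY,[.50,.03,.19]);topose(CY,[p[0]-.03,p[1],.19]);topose(CY,[*p,.19])
E
```

```text
[0.7158 0.0243 0.1823] [-3.137  -0.0075 -0.3593] 0.00985161053443947 [ 0.2903 -0.5072 -1.3831]
[ 0.4753 -0.1505]
travel [-20.28   7.07  -1.16] rot [-0.003 -0.005 -0.405]
travel [-19.06  25.89  -1.23] rot [-0.003 -0.005 -0.405]
travel [-16.25  24.84  -1.21] rot [-0.003 -0.005 -0.405]
```

View pics/w8.png

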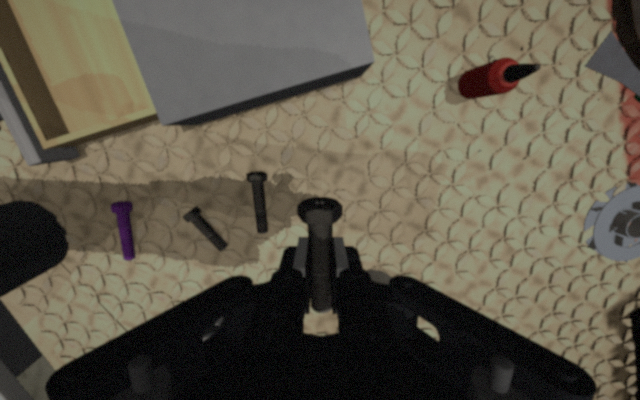

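{"method": "carry_out", "body": {
  "motion": [
    {"travel": [-4.5, 1.5, -1.2], "rotation": [0, 0, -0.1], "gripper": 1},
    {"travel": [-9, 3, -1.2], "rotation": [0, 0, -0.2], "gripper": 1},
    {"travel": [-13.5, 4.5, -1.2], "rotation": [0, 0, -0.3], "gripper": 1},
    {"travel": [-18, 6, -1.2], "rotation": [0, 0, -0.4], "gripper": 1},
    {"travel": [-20.3, 9, -1.2], "rotation": [-0.003, -0.005, -0.405], "gripper": 1},
    {"travel": [-20.2, 13.5, -1.2], "rotation": [-0.003, -0.005, -0.405], "gripper": 1},
    {"travel": [-20, 18, -1.2], "rotation": [-0.003, -0.005, -0.405], "gripper": 1},
    {"travel": [-19.5, 22, -1.2], "rotation": [-0.003, -0.005, -0.405], "gripper": 1},
    {"travel": [-18, 24.5, -1.2], "rotation": [-0.003, -0.005, -0.405], "gripper": 1},
    {"travel": [-16.3, 24.8, -1.2], "rotation": [-0.003, -0.005, -0.405], "gripper": 1},
    {"travel": [-16.3, 24.8, -1.2], "rotation": [-0.003, -0.005, -0.405], "gripper": 1},
    {"travel": [-16.3, 24.8, -1.2], "rotation": [-0.003, -0.005, -0.405], "gripper": 1}
  ]
}}

```text
t: 15.35
ee_pos: [0.4741, -0.1496, 0.1894]
tcp_rot: [-3.141, 0.001, 0.046]
wrist_force: [-0.2, -0.0, -1.1]
width: 0.0094
```

```bash
python3 - <<'E'
from meas import *
im,d,P,s=shot('wrist');cv2.imwrite('pics/w9.png',im[:,:,::-1]);print(s['ee_pos'],s['tcp_rot'],s['width'],s['wrist_force'])
topose(CY,[*inc(.012,.08),.0105])
E
```

```text
[ 0.4741 -0.1496  0.1894] [-3.1412  0.0014  0.0459] 0.00937847189768597 [-0.1841 -0.0067 -1.0714]
travel [ 0.16  0.15 17.89] rot [-0.001  0.002  0.001]
```

View pics/w9.png

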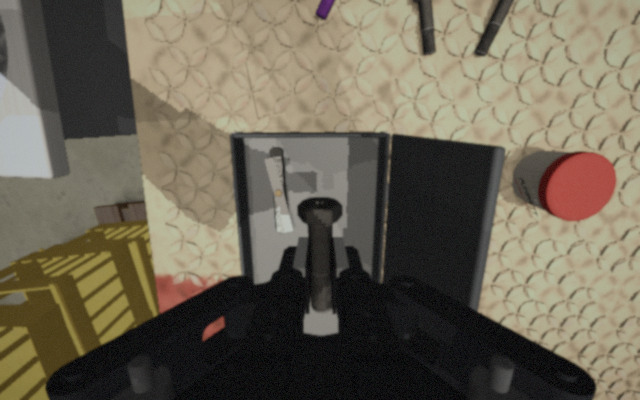

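{"method": "carry_out", "body": {
  "motion": [
    {"travel": [0.2, 0.1, 4], "rotation": [0, 0, 0], "gripper": 1},
    {"travel": [0.2, 0.1, 8], "rotation": [0, 0, 0], "gripper": 1},
    {"travel": [0.2, 0.1, 12], "rotation": [0, 0, 0], "gripper": 1},
    {"travel": [0.2, 0.1, 15.5], "rotation": [0, 0, 0], "gripper": 1},
    {"travel": [0.2, 0.1, 17.3], "rotation": [0, 0, 0], "gripper": 1},
    {"travel": [0.2, 0.1, 17.9], "rotation": [0, 0, 0], "gripper": 1},
    {"travel": [0.2, 0.1, 17.9], "rotation": [0, 0, 0], "gripper": 1},
    {"travel": [0.2, 0.1, 17.9], "rotation": [0, 0, 0], "gripper": 0.72},
    {"travel": [0.2, 0.1, 17.9], "rotation": [0, 0, 0], "gripper": 0.72},
    {"travel": [0.2, 0.1, 17.9], "rotation": [0, 0, 0], "gripper": 0.72},
    {"travel": [0.2, 0.1, 14], "rotation": [0, 0, 0], "gripper": 0.72},
    {"travel": [0.2, 0.1, 9], "rotation": [0, 0, 0], "gripper": 0.72},
    {"travel": [-0.5, 0.1, 4], "rotation": [0, 0, 0], "gripper": 0.72},
    {"travel": [-3, -2, -1], "rotation": [0, 0, 0], "gripper": 0.72},
    {"travel": [-3, -6, -3], "rotation": [0, 0, 0], "gripper": 0.5},
    {"travel": [-3, -10, -3], "rotation": [0, 0, 0], "gripper": 0.5},
    {"travel": [0, -14, -3], "rotation": [0, 0, 0], "gripper": 0.5},
    {"travel": [4, -15, -3], "rotation": [0, 0, 0], "gripper": 0.5},
    {"travel": [7, -15, -3], "rotation": [0, 0, 0], "gripper": 0.5},
    {"travel": [7, -15, -3], "rotation": [0, 0, 0], "gripper": 0.5}
  ]
}}

```text
t: 17.4
ee_pos: [0.5404, 0.0056, 0.2192]
tcp_rot: [3.141, -0.001, 0.05]
wrist_force: [-0.2, -0.0, -0.1]
width: 0.043
```

```bash
python3 - <<'E'
from meas import *
im,d,P,s=shot('wrist');cv2.imwrite('pics/w10.png',im[:,:,::-1]);print(s['ee_pos'],s['tcp_rot'],s['width'],s['wrist_force'])
W=cloud(P,d);bolts(im,P,W)
im,d,P,s=shot('scene');crop(im,280,140,500,320,3,'pics/sc10.png')
E
```

```text
[0.5404 0.0056 0.2192] [ 3.1406 -0.0006  0.0505] 0.04296196681224757 [-0.217  -0.0418 -0.0731]
bolt pix [345. 167.] ctr [569.303   20.5595] LxW [22.5 59.4] head dir deg 98.8
bolt pix [403. 162.] ctr [640.8227  30.2574] LxW [24.6 70.3] head dir deg 66.6
bolt pix [623. 143.] ctr [914.0627  69.4948] LxW [31.2 57.9] head dir deg 176.8
```

View pics/w10.png

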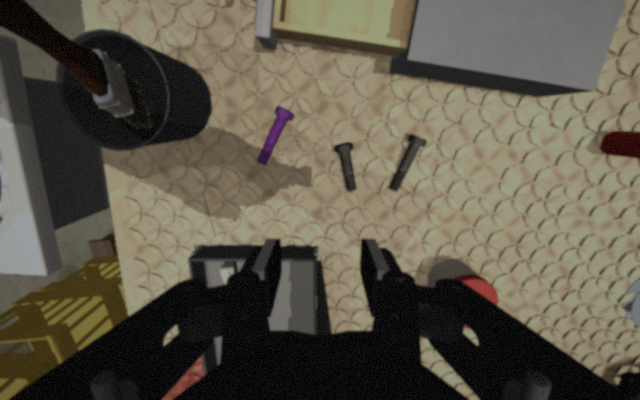

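View pics/sc10.png

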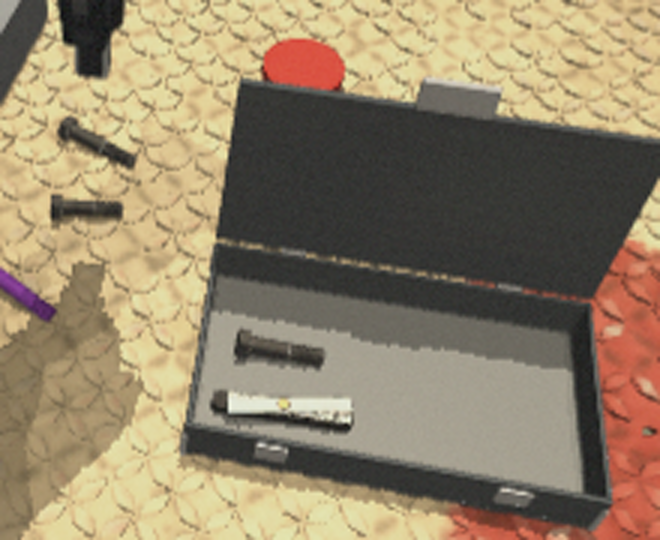

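```bash
python3 - <<'E'
from h import *
topose(-.39,[.643,.0335,.004])
E
```

```text
travel [10.85 -2.46 21.46] rot [0.001 0.003 0.437]
```

{"method": "carry_out", "body": {
  "motion": [
    {"travel": [4, -1, 2], "rotation": [0, 0, 0.13], "gripper": 0.5},
    {"travel": [8, -2.2, 5], "rotation": [0, 0, 0.26], "gripper": 0.5},
    {"travel": [10.8, -2.5, 9], "rotation": [0, 0, 0.39], "gripper": 0.5},
    {"travel": [10.8, -2.5, 13.8], "rotation": [0, 0, 0.437], "gripper": 0.5},
    {"travel": [10.8, -2.5, 17.5], "rotation": [0, 0, 0.437], "gripper": 0.5},
    {"travel": [10.8, -2.5, 20.5], "rotation": [0, 0, 0.437], "gripper": 0.5},
    {"travel": [10.8, -2.5, 21.4], "rotation": [0, 0, 0.437], "gripper": 0.5},
    {"travel": [10.8, -2.5, 21.4], "rotation": [0, 0, 0.437], "gripper": 0.5},
    {"travel": [10.8, -2.5, 21.4], "rotation": [0, 0, 0.437], "gripper": 0.5}
  ]
}}

```text
t: 18.4
ee_pos: [0.6428, 0.0334, 0.0062]
tcp_rot: [3.141, 0.001, -0.391]
wrist_force: [0.2, 0.5, -0.6]
width: 0.0431
```

{"method": "carry_out", "body": {
  "motion": [
    {"travel": [0, 0, 0], "rotation": [0, 0, 0], "gripper": 1},
    {"travel": [0, 0, 0], "rotation": [0, 0, 0], "gripper": 1},
    {"travel": [0, 0, 0], "rotation": [0, 0, 0], "gripper": 1},
    {"travel": [0, 0, 0], "rotation": [0, 0, 0], "gripper": 1},
    {"travel": [0, 0, 0], "rotation": [0, 0, 0], "gripper": 1},
    {"travel": [0, 0, -2], "rotation": [0, 0, 0], "gripper": 1},
    {"travel": [0, 0, -6], "rotation": [0, 0, 0], "gripper": 1},
    {"travel": [0, 0, -10], "rotation": [0, 0, 0], "gripper": 1},
    {"travel": [0, 0, -14], "rotation": [0, 0, 0], "gripper": 1},
    {"travel": [0, 0, -17], "rotation": [0, 0, 0], "gripper": 1},
    {"travel": [0, 0, -17], "rotation": [0, 0, 0], "gripper": 1}
  ],
  "newtons": 70
}}

```text
t: 19.5
ee_pos: [0.645, 0.033, 0.1809]
tcp_rot: [-3.139, -0.005, -0.391]
wrist_force: [-0.4, -0.5, -1.4]
width: 0.0099
```

```bash
python3 - <<'E'
from meas import *
im,d,P,s=shot('wrist');cv2.imwrite('pics/w11.png',im[:,:,::-1]);print(s['ee_pos'],s['tcp_rot'],s['width'],s['wrist_force'])
bolts(im,P,cloud(P,d))
p=inc(-.03,-.085);print(p)
topose(CY,[.47,.03,.19]);topose(CY,[*p,.19])
E
```

```text
[0.645  0.033  0.1809] [-3.139  -0.0047 -0.391 ] 0.009927349926511949 [-0.4375 -0.4719 -1.3909]
bolt pix [263. 215.] ctr [569.7906  24.9466] LxW [38.6 64.9] head dir deg 83.6
bolt pix [554.  51.] ctr [919.583  70.936] LxW [39.4 66.2] head dir deg -8.5
[ 0.4409 -0.3173]
travel [-15.95   6.95  -1.18] rot [-0.001 -0.002 -0.437]
travel [-5.41 40.17 -1.22] rot [-0.001 -0.002 -0.437]
```

View pics/w11.png

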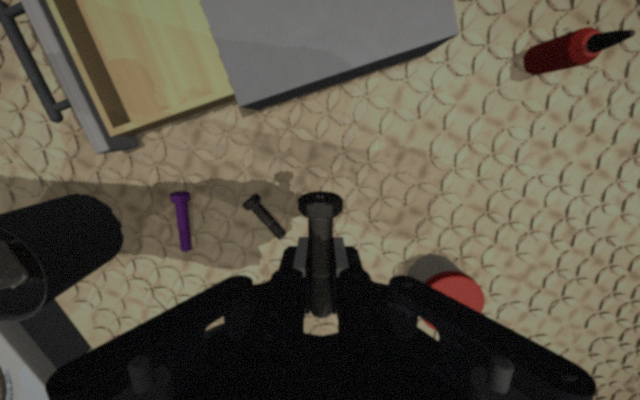

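{"method": "carry_out", "body": {
  "motion": [
    {"travel": [-4.5, 1.5, -1.2], "rotation": [0, 0, -0.1], "gripper": 1},
    {"travel": [-9, 3, -1.2], "rotation": [0, 0, -0.2], "gripper": 1},
    {"travel": [-13.5, 5, -1.2], "rotation": [0, 0, -0.3], "gripper": 1},
    {"travel": [-15.5, 8.5, -1.2], "rotation": [0, 0, -0.4], "gripper": 1},
    {"travel": [-14, 13, -1.2], "rotation": [-0.001, -0.002, -0.437], "gripper": 1},
    {"travel": [-12.6, 17.5, -1.2], "rotation": [-0.001, -0.002, -0.437], "gripper": 1},
    {"travel": [-11.2, 22, -1.2], "rotation": [-0.001, -0.002, -0.437], "gripper": 1},
    {"travel": [-9.7, 26.5, -1.2], "rotation": [-0.001, -0.002, -0.437], "gripper": 1},
    {"travel": [-8.3, 31, -1.2], "rotation": [-0.001, -0.002, -0.437], "gripper": 1},
    {"travel": [-6.9, 35.5, -1.2], "rotation": [-0.001, -0.002, -0.437], "gripper": 1},
    {"travel": [-5.4, 40.2, -1.2], "rotation": [-0.001, -0.002, -0.437], "gripper": 1},
    {"travel": [-5.4, 40.2, -1.2], "rotation": [-0.001, -0.002, -0.437], "gripper": 1},
    {"travel": [-5.4, 40.2, -1.2], "rotation": [-0.001, -0.002, -0.437], "gripper": 1}
  ]
}}

```text
t: 20.85
ee_pos: [0.4398, -0.3184, 0.189]
tcp_rot: [-3.141, 0.001, 0.043]
wrist_force: [0.2, 0.9, -0.8]
width: 0.0096
```

```bash
python3 - <<'E'
from meas import *
im,d,P,s=shot('wrist');cv2.imwrite('pics/w12.png',im[:,:,::-1]);print(s['ee_pos'],s['tcp_rot'],s['width'],s['wrist_force'])
topose(CY,[*inc(-.03,-.085),.0105])
E
```

```text
[ 0.4398 -0.3184  0.189 ] [-3.1407  0.0009  0.0433] 0.009551857723432047 [ 0.1531  0.9485 -0.7751]
travel [ 0.08  0.08 17.85] rot [-0.002  0.001 -0.   ]
```

View pics/w12.png

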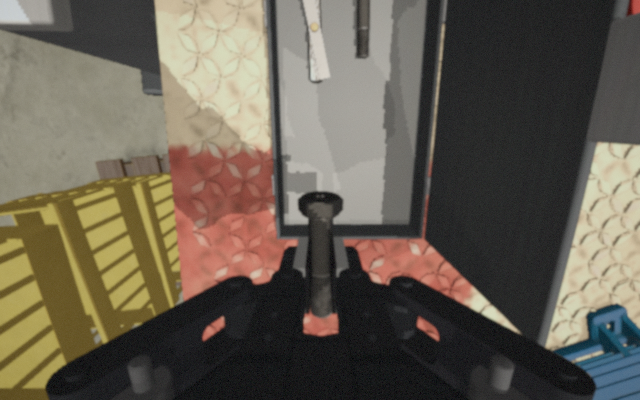

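```bash
python3 - <<'E'
from meas import *
im,d,P,s=shot('wrist')
c,q=np.cos(CY),np.sin(CY)
for p,z in [((350,226),.004),((350,237),.042),((278,150),.042),((432,150),.042),((318,80),.012)]:
    w=pix2plane(P,p,z)[0][:2]-CASE;print(p,'case',c*w[0]+q*w[1],-q*w[0]+c*w[1])
E
```

```text
(350, 226) case 0.004586352903450355 -0.13827573629291134
(350, 237) case 0.0008419346786414025 -0.1369715379519106
(278, 150) case -0.07385196132612531 -0.04327520525856695
(432, 150) case 0.080780817052088 -0.04321628846739299
(318, 80) case -0.03383582552536094 0.02614573771837321
```

{"method": "carry_out", "body": {
  "motion": [
    {"travel": [0.1, -0.4, 4], "rotation": [0, 0, 0], "gripper": 1},
    {"travel": [0.1, -0.4, 8], "rotation": [0, 0, 0], "gripper": 1},
    {"travel": [0.1, -0.4, 12], "rotation": [0, 0, 0], "gripper": 1},
    {"travel": [0.1, -0.4, 15.5], "rotation": [0, 0, 0], "gripper": 1},
    {"travel": [0.1, -0.4, 17.3], "rotation": [0, 0, 0], "gripper": 1},
    {"travel": [0.1, -0.4, 17.9], "rotation": [0, 0, 0], "gripper": 1},
    {"travel": [0.1, -0.4, 17.9], "rotation": [0, 0, 0], "gripper": 1},
    {"travel": [0.1, -0.4, 17.9], "rotation": [0, 0, 0], "gripper": 0.72},
    {"travel": [0.1, -0.4, 17.9], "rotation": [0, 0, 0], "gripper": 0.72},
    {"travel": [0.1, -0.4, 17.9], "rotation": [0, 0, 0], "gripper": 0.72},
    {"travel": [0.1, -0.4, 14], "rotation": [0, 0, 0], "gripper": 0.72},
    {"travel": [0.1, -0.4, 9], "rotation": [0, 0, 0], "gripper": 0.72},
    {"travel": [0, -0.4, 4], "rotation": [0, 0, 0], "gripper": 0.72},
    {"travel": [-1, -4, 0], "rotation": [0, 0, 0], "gripper": 0.72},
    {"travel": [0, -8, -3], "rotation": [0, 0, 0], "gripper": 0.5},
    {"travel": [0, -12.5, -3], "rotation": [0, 0, 0], "gripper": 0.5},
    {"travel": [0, -17, -3], "rotation": [0, 0, 0], "gripper": 0.5},
    {"travel": [0, -21.5, -3], "rotation": [0, 0, 0], "gripper": 0.5},
    {"travel": [1, -26, -3], "rotation": [0, 0, 0], "gripper": 0.5},
    {"travel": [4, -29, -3], "rotation": [0, 0, 0], "gripper": 0.5}
  ]
}}

```text
t: 22.95
ee_pos: [0.4644, -0.0209, 0.2194]
tcp_rot: [-3.137, 0.003, 0.049]
wrist_force: [1.0, -2.4, 0.2]
width: 0.0423
```

{"method": "carry_out", "body": {
  "motion": [
    {"travel": [4, -2, 0], "rotation": [0, 0, 0], "gripper": 0.5},
    {"travel": [7, -3, 0], "rotation": [0, 0, 0], "gripper": 0.5},
    {"travel": [7, -3, 0], "rotation": [0, 0, 0], "gripper": 0.5},
    {"travel": [7, -3, 0], "rotation": [0, 0, 0], "gripper": 0.5}
  ]
}}

```text
t: 23.35
ee_pos: [0.5325, 0.013, 0.2187]
tcp_rot: [-3.138, 0.004, 0.051]
wrist_force: [-0.5, -0.5, 0.8]
width: 0.0428
```

```bash
python3 - <<'E'
from meas import *
im,d,P,s=shot('wrist');cv2.imwrite('pics/w13.png',im[:,:,::-1]);print(s['ee_pos'],s['tcp_rot'],s['width'],s['wrist_force'])
W=cloud(P,d);bolts(im,P,W)
im,d,P,s=shot('scene');crop(im,280,140,500,320,3,'pics/sc13.png')
E
```

```text
[0.5325 0.013  0.2187] [-3.1382  0.0045  0.0507] 0.042771318478253405 [-0.4505 -0.5175  0.8031]
bolt pix [356. 173.] ctr [574.5135  21.949 ] LxW [23.5 60. ] head dir deg 111.9
bolt pix [275. 150.] ctr [473.7047  46.3696] LxW [14.  57.6] head dir deg -107.6
```

View pics/w13.png

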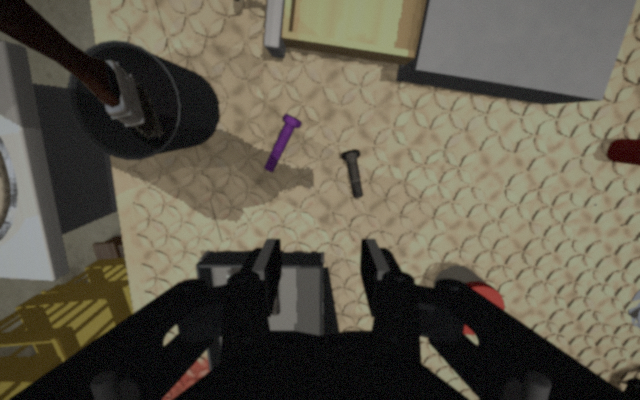

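View pics/sc13.png

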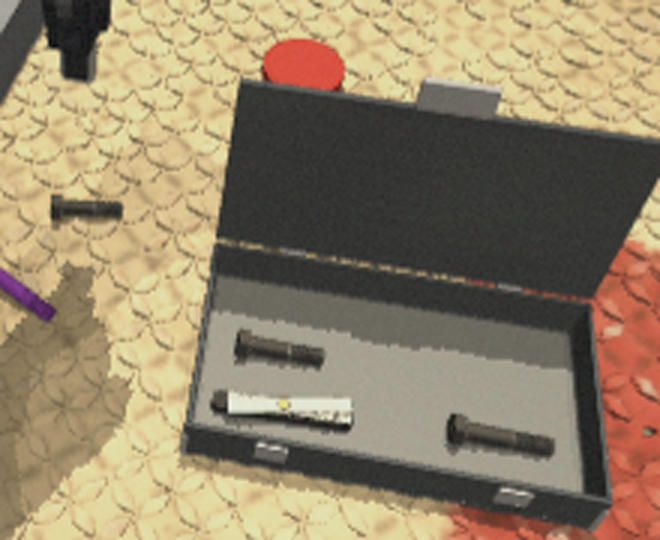

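```bash
python3 - <<'E'
from meas import *
im,d,P,s=shot('wrist');crop(im,310,120,410,220,6,'pics/w13c.png')
a,b=pix2plane(P,[(351,152),(358,197)],.009)[:,:2];print(a,b,(a+b)/2,np.degrees(np.arctan2(*(a-b)[::-1])))
g=(a+b)/2+3e-3*(a-b)/np.linalg.norm(a-b)
topose(.29,[*g,.004])
E
```

```text
[0.5658 0.0474] [ 0.579  -0.0088] [0.5724 0.0193] 103.24107301260335
travel [ 4.14 -0.74 21.51] rot [-0.005  0.004 -0.242]
```

View pics/w13c.png

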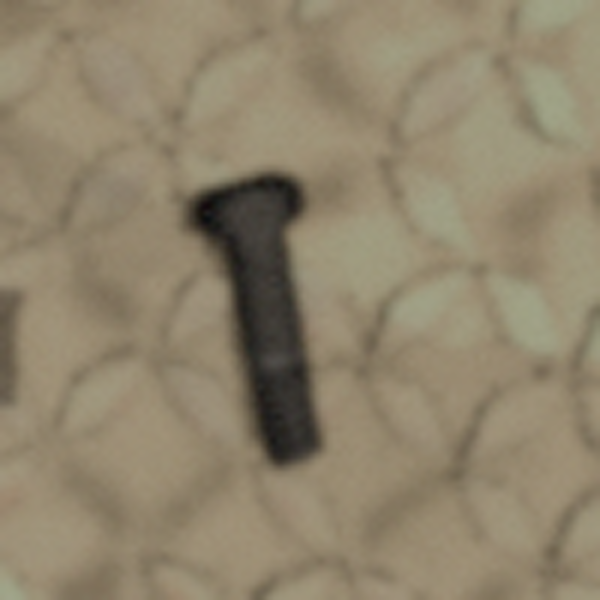

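{"method": "carry_out", "body": {
  "motion": [
    {"travel": [3, -0.5, 2], "rotation": [0, 0, -0.1], "gripper": 0.5},
    {"travel": [4.2, -0.8, 5], "rotation": [0, 0, -0.22], "gripper": 0.5},
    {"travel": [4.2, -0.8, 9.5], "rotation": [-0.004, 0.004, -0.22], "gripper": 0.5},
    {"travel": [4.2, -0.8, 13.8], "rotation": [-0.004, 0.004, -0.22], "gripper": 0.5},
    {"travel": [4.2, -0.8, 17.5], "rotation": [-0.004, 0.004, -0.22], "gripper": 0.5},
    {"travel": [4.2, -0.8, 20.5], "rotation": [-0.004, 0.004, -0.22], "gripper": 0.5},
    {"travel": [4.2, -0.8, 21.5], "rotation": [-0.004, 0.004, -0.22], "gripper": 0.5},
    {"travel": [4.2, -0.8, 21.5], "rotation": [-0.004, 0.004, -0.22], "gripper": 0.5},
    {"travel": [4.2, -0.8, 21.5], "rotation": [-0.004, 0.004, -0.22], "gripper": 0.5}
  ]
}}

```text
t: 24.4
ee_pos: [0.5727, 0.0224, 0.0053]
tcp_rot: [-3.141, -0.002, 0.267]
wrist_force: [0.3, 1.0, 0.4]
width: 0.0428
```

{"method": "carry_out", "body": {
  "motion": [
    {"travel": [0, 0, 0], "rotation": [0, 0, 0], "gripper": 1},
    {"travel": [0, 0, 0], "rotation": [0, 0, 0], "gripper": 1},
    {"travel": [0, 0, 0], "rotation": [0, 0, 0], "gripper": 1},
    {"travel": [0, 0, 0], "rotation": [0, 0, 0], "gripper": 1},
    {"travel": [0, 0, 0], "rotation": [0, 0, 0], "gripper": 1},
    {"travel": [0, 0, -2], "rotation": [0, 0, 0], "gripper": 1},
    {"travel": [0, 0, -6], "rotation": [0, 0, 0], "gripper": 1},
    {"travel": [0, 0, -10], "rotation": [0, 0, 0], "gripper": 1},
    {"travel": [0, 0, -14], "rotation": [0, 0, 0], "gripper": 1},
    {"travel": [0, 0, -17], "rotation": [0, 0, 0], "gripper": 1},
    {"travel": [0, 0, -17], "rotation": [0, 0, 0], "gripper": 1}
  ],
  "newtons": 70
}}

```text
t: 25.5
ee_pos: [0.5743, 0.0222, 0.1796]
tcp_rot: [-3.142, -0.008, 0.268]
wrist_force: [-0.5, 0.2, -0.6]
width: 0.0101
```

```bash
python3 - <<'E'
from meas import *
im,d,P,s=shot('wrist');cv2.imwrite('pics/w14.png',im[:,:,::-1]);print(s['ee_pos'],s['tcp_rot'],s['width'],s['wrist_force'])
p=inc(.012,-.025);print(p)
topose(CY,[.47,.0,.19]);topose(CY,[p[0]-.03,p[1]+.02,.19]);topose(CY,[*p,.19])
E
```

```text
[0.5743 0.0222 0.1796] [-3.1416 -0.0083  0.2677] 0.010073255753961377 [-0.4508  0.2051 -0.6265]
[ 0.4801 -0.2554]
travel [-10.56  -0.55  -1.31] rot [-0.001 -0.006  0.222]
travel [-18.72  21.62  -1.37] rot [-0.001 -0.006  0.222]
travel [-16.36  24.35  -1.36] rot [-0.001 -0.006  0.222]
```

View pics/w14.png

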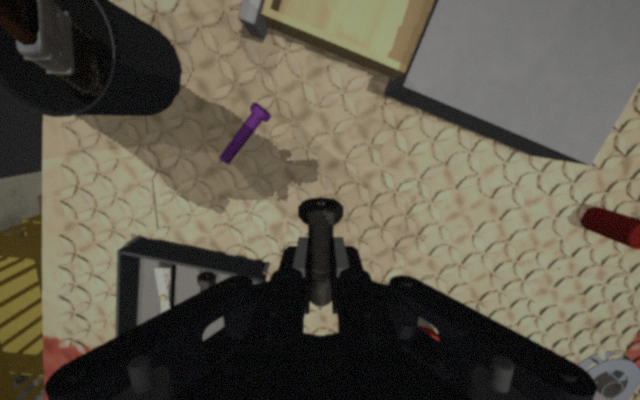

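{"method": "carry_out", "body": {
  "motion": [
    {"travel": [-4.5, 0, -1.3], "rotation": [0, 0, 0.1], "gripper": 1},
    {"travel": [-9, 0, -1.3], "rotation": [0, 0, 0.2], "gripper": 1},
    {"travel": [-11.5, 3, -1.3], "rotation": [0, 0, 0.22], "gripper": 1},
    {"travel": [-13.2, 7, -1.3], "rotation": [0, -0.006, 0.222], "gripper": 1},
    {"travel": [-14.8, 11.2, -1.3], "rotation": [0, -0.006, 0.222], "gripper": 1},
    {"travel": [-16.4, 15.4, -1.3], "rotation": [0, -0.006, 0.222], "gripper": 1},
    {"travel": [-18, 19.5, -1.3], "rotation": [0, -0.006, 0.222], "gripper": 1},
    {"travel": [-18, 22.5, -1.3], "rotation": [0, -0.006, 0.222], "gripper": 1},
    {"travel": [-16.4, 24.3, -1.3], "rotation": [0, -0.006, 0.222], "gripper": 1},
    {"travel": [-16.4, 24.3, -1.3], "rotation": [0, -0.006, 0.222], "gripper": 1},
    {"travel": [-16.4, 24.3, -1.3], "rotation": [0, -0.006, 0.222], "gripper": 1}
  ]
}}

```text
t: 26.65
ee_pos: [0.4789, -0.2548, 0.1884]
tcp_rot: [-3.14, 0.002, 0.046]
wrist_force: [-0.6, 1.5, -0.3]
width: 0.0102
```

```bash
python3 - <<'E'
from meas import *
im,d,P,s=shot('wrist');cv2.imwrite('pics/w15.png',im[:,:,::-1]);print(s['ee_pos'],s['tcp_rot'],s['width'],s['wrist_force'])
topose(CY,[*inc(.012,-.025),.0105])
E
```

```text
[ 0.4789 -0.2548  0.1884] [-3.1396  0.0022  0.0459] 0.010202703468428932 [-0.6402  1.5172 -0.3335]
travel [ 0.18  0.16 17.81] rot [-0.002  0.002  0.   ]
```

View pics/w15.png

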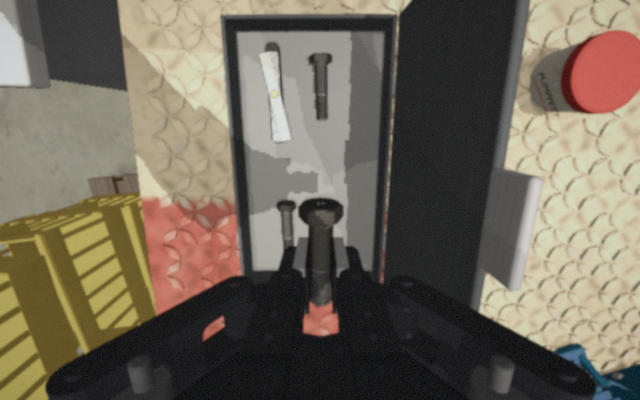

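{"method": "carry_out", "body": {
  "motion": [
    {"travel": [0.2, 0, 4], "rotation": [0, 0, 0], "gripper": 1},
    {"travel": [0.2, 0, 8], "rotation": [0, 0, 0], "gripper": 1},
    {"travel": [0.2, 0, 12], "rotation": [0, 0, 0], "gripper": 1},
    {"travel": [0.2, 0, 15.5], "rotation": [0, 0, 0], "gripper": 1},
    {"travel": [0.2, 0, 17.3], "rotation": [0, 0, 0], "gripper": 1},
    {"travel": [0.2, 0, 17.8], "rotation": [0, 0, 0], "gripper": 1},
    {"travel": [0.2, 0, 17.8], "rotation": [0, 0, 0], "gripper": 1},
    {"travel": [0.2, 0, 17.8], "rotation": [0, 0, 0], "gripper": 0.72},
    {"travel": [0.2, 0, 17.8], "rotation": [0, 0, 0], "gripper": 0.72},
    {"travel": [0.2, 0, 17.8], "rotation": [0, 0, 0], "gripper": 0.72},
    {"travel": [0.2, 0, 14], "rotation": [0, 0, 0], "gripper": 0.72},
    {"travel": [0.2, 0, 9], "rotation": [0, 0, 0], "gripper": 0.72},
    {"travel": [0, 0, 4], "rotation": [0, 0, 0], "gripper": 0.72},
    {"travel": [-3, -2, 0], "rotation": [0, 0, 0], "gripper": 0.72},
    {"travel": [-3, -4, -5], "rotation": [0, 0, 0], "gripper": 1},
    {"travel": [-3, -4, -10], "rotation": [0, 0, 0], "gripper": 1},
    {"travel": [-3, -4, -14], "rotation": [0, 0, 0], "gripper": 1},
    {"travel": [1, -4, -14], "rotation": [0, 0, 0], "gripper": 1},
    {"travel": [5, -4, -14], "rotation": [0, 0, 0], "gripper": 1},
    {"travel": [5, -4, -14], "rotation": [0, 0, 0], "gripper": 1}
  ]
}}

```text
t: 28.7
ee_pos: [0.5321, -0.2101, 0.3284]
tcp_rot: [-3.14, 0.0, 0.052]
wrist_force: [-1.0, 0.4, -0.5]
width: 0.0001
```

```bash
python3 - <<'E'
from meas import *
im,d,P,s=shot('wrist');cv2.imwrite('pics/w16.png',im[:,:,::-1]);print(s['ee_pos'],s['tcp_rot'],s['width'],s['wrist_force'])
im,d,P,s=shot('side');cv2.imwrite('pics/sd16.png',im[:,:,::-1])
im,d,P,s=shot('scene');cv2.imwrite('pics/sc16.png',im[:,:,::-1])
E
```

```text
[ 0.5321 -0.2101  0.3284] [-3.1404  0.0001  0.0524] 0.00010747421185484247 [-0.98    0.4036 -0.4733]
```

View pics/w16.png

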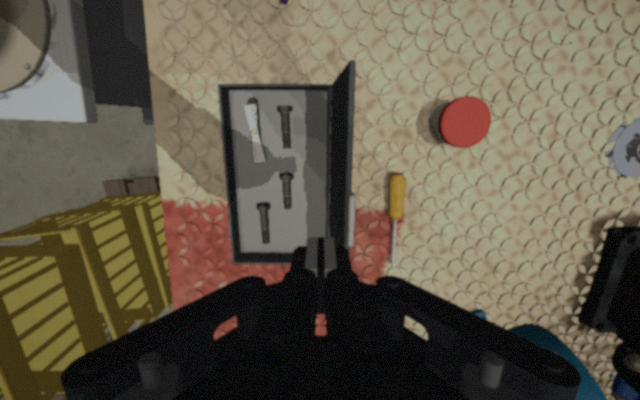

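View pics/sd16.png

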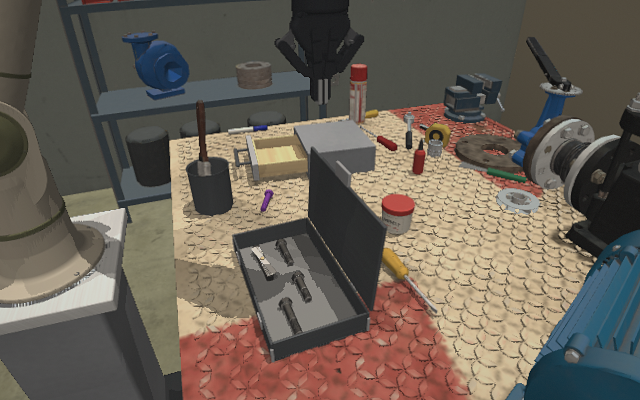

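View pics/sc16.png

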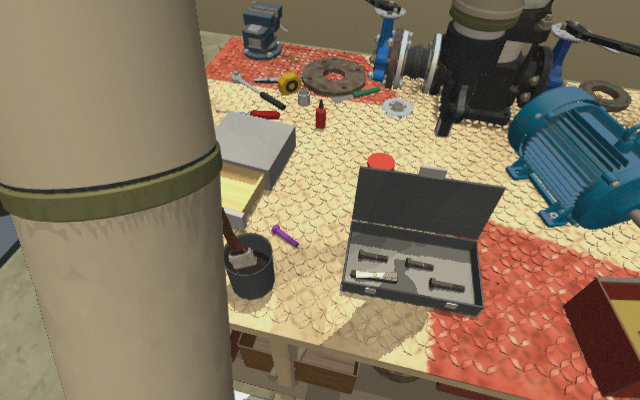

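```bash
python3 - <<'E'
from meas import *
for p in ((.14,0,.33),(.14,0,.176)): topose(CY,[*inc(*p[:2]),p[2]])
im,d,P,s=shot('scene');W=cloud(P,d);hsv=cv2.cvtColor(im,cv2.COLOR_RGB2HSV);X,Y,Z=W[...,0],W[...,1],W[...,2]
m=(Z>.06)&(Z<.19)&(X>.5)&(X<.65)&(Y>-.42)&(Y<-.05)&(hsv[...,2]<90)
w=W[m];A=np.c_[w[:,1],w[:,2],np.ones(len(w))];k=np.linalg.lstsq(A,w[:,0],rcond=None)[0];print(k)
from math import *
a,r=.0145,.135
print('case x of lid underside at z.042:',(k[0]*-.227+k[1]*.042+k[2])-.467)
for th in np.arange(1.7,-.01,-.1):
    x=.08-r*cos(th)+.006*sin(th)+a;z=.042+r*sin(th)+.006*cos(th)
    print(round(th,2),'dx',round((x-.14)*100,1),'dz(tool)',round((.176-z)*100,1))
E
```

```text
travel [ 7.98  1.59 -0.21] rot [-0.002  0.003  0.   ]
travel [ 8.04  1.62 15.19] rot [-0.002  0.003  0.   ]
[-0.0463  0.0634  0.5329]
case x of lid underside at z.042: 0.07907297047320644
1.7 dx -2.2 dz(tool) 0.1
1.6 dx -3.6 dz(tool) -0.1
1.5 dx -4.9 dz(tool) -0.1
1.4 dx -6.3 dz(tool) -0.0
1.3 dx -7.6 dz(tool) 0.2
1.2 dx -8.9 dz(tool) 0.6
1.1 dx -10.1 dz(tool) 1.1
1.0 dx -11.3 dz(tool) 1.7
0.9 dx -12.5 dz(tool) 2.5
0.8 dx -13.5 dz(tool) 3.3
0.7 dx -14.5 dz(tool) 4.2
0.6 dx -15.4 dz(tool) 5.3
0.5 dx -16.1 dz(tool) 6.4
0.4 dx -16.8 dz(tool) 7.6
0.3 dx -17.3 dz(tool) 8.8
0.2 dx -17.7 dz(tool) 10.1
0.1 dx -17.9 dz(tool) 11.5
-0.0 dx -18.1 dz(tool) 12.8
```

{"method": "carry_out", "body": {
  "motion": [
    {"travel": [4, 1, 0], "rotation": [0, 0, 0], "gripper": 1},
    {"travel": [8, 1.6, 0], "rotation": [0, 0, 0], "gripper": 1},
    {"travel": [8, 1.6, 0], "rotation": [0, 0, 0], "gripper": 1},
    {"travel": [8, 1.6, 4], "rotation": [0, 0, 0], "gripper": 1},
    {"travel": [8, 1.6, 8], "rotation": [0, 0, 0], "gripper": 1},
    {"travel": [8, 1.6, 12], "rotation": [0, 0, 0], "gripper": 1},
    {"travel": [8, 1.6, 14.5], "rotation": [0, 0, 0], "gripper": 1},
    {"travel": [8, 1.6, 15.2], "rotation": [0, 0, 0], "gripper": 1},
    {"travel": [8, 1.6, 15.2], "rotation": [0, 0, 0], "gripper": 1}
  ]
}}

```text
t: 29.8
ee_pos: [0.6052, -0.2249, 0.1759]
tcp_rot: [-3.139, 0.004, 0.044]
wrist_force: [0.2, -1.0, -0.1]
width: 0.0002
```

{"method": "carry_out", "body": {
  "motion": [
    {"travel": [-1, 0, 0], "rotation": [0, 0, 0], "gripper": 1},
    {"travel": [-2.2, 0, 0], "rotation": [0, 0, 0], "gripper": 1},
    {"travel": [-2.9, 0, 0], "rotation": [0, 0, 0], "gripper": 1},
    {"travel": [-3.6, 0, 0], "rotation": [0, 0, 0], "gripper": 1},
    {"travel": [-4.2, 0, 0], "rotation": [0, 0, 0], "gripper": 1},
    {"travel": [-4.9, 0, 0], "rotation": [0, 0, 0], "gripper": 1},
    {"travel": [-5.6, 0, 0], "rotation": [0, 0, 0], "gripper": 1},
    {"travel": [-6.3, 0, 0], "rotation": [0, 0, 0], "gripper": 1},
    {"travel": [-6.9, 0, 0.1], "rotation": [0, 0, 0], "gripper": 1},
    {"travel": [-7.6, 0, 0.2], "rotation": [0, 0, 0], "gripper": 1},
    {"travel": [-8.2, 0, 0.4], "rotation": [0, 0, 0], "gripper": 1},
    {"travel": [-8.9, 0, 0.6], "rotation": [0, 0, 0], "gripper": 1},
    {"travel": [-8.9, 0, 0.6], "rotation": [0, 0, 0], "gripper": 1}
  ]
}}

```text
t: 31.1
ee_pos: [0.5148, -0.2288, 0.17]
tcp_rot: [-3.138, 0.006, 0.043]
wrist_force: [-0.4, -0.2, 0.4]
width: -0.0002
```

```bash
python3 - <<'E'
from meas import *
im,d,P,s=shot('side');cv2.imwrite('pics/sd17.png',im[:,:,::-1]);print(s['ee_pos'],s['wrist_force'])
E
```

```text
[ 0.5148 -0.2288  0.17  ] [-0.3653 -0.1984  0.3506]
```

View pics/sd17.png

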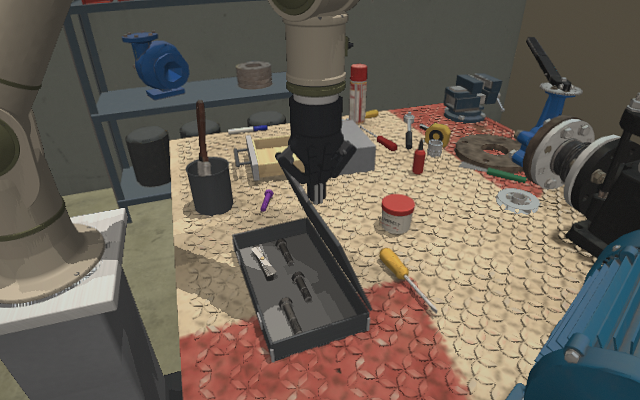

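{"method": "carry_out", "body": {
  "motion": [
    {"travel": [-0.6, 0, 0.2], "rotation": [0, 0, 0], "gripper": 1},
    {"travel": [-1.2, 0, 0.5], "rotation": [0, 0, 0], "gripper": 1},
    {"travel": [-1.8, 0, 0.8], "rotation": [0, 0, 0], "gripper": 1},
    {"travel": [-2.4, 0, 1.1], "rotation": [0, 0, 0], "gripper": 1},
    {"travel": [-3.0, 0, 1.5], "rotation": [0, 0, 0], "gripper": 1},
    {"travel": [-3.6, 0, 1.9], "rotation": [0, 0, 0], "gripper": 1},
    {"travel": [-4.1, 0, 2.3], "rotation": [0, 0, 0], "gripper": 1},
    {"travel": [-4.6, 0, 2.7], "rotation": [0, 0, 0], "gripper": 1},
    {"travel": [-5.1, 0, 3.2], "rotation": [0, 0, 0], "gripper": 1},
    {"travel": [-5.6, 0, 3.6], "rotation": [0, 0, 0], "gripper": 1},
    {"travel": [-6.0, 0, 4.1], "rotation": [0, 0, 0], "gripper": 1},
    {"travel": [-6.5, 0, 4.7], "rotation": [0, 0, 0], "gripper": 1},
    {"travel": [-6.9, 0, 5.2], "rotation": [0, 0, 0], "gripper": 1},
    {"travel": [-7.2, 0, 5.8], "rotation": [0, 0, 0], "gripper": 1},
    {"travel": [-7.5, 0, 6.4], "rotation": [0, 0, 0], "gripper": 1},
    {"travel": [-7.9, 0, 7.0], "rotation": [0, 0, 0], "gripper": 1},
    {"travel": [-8.1, 0, 7.6], "rotation": [0, 0, 0], "gripper": 1},
    {"travel": [-8.4, 0, 8.2], "rotation": [0, 0, 0], "gripper": 1},
    {"travel": [-8.4, 0, 8.2], "rotation": [0, 0, 0], "gripper": 1}
  ]
}}

```text
t: 33.05
ee_pos: [0.4302, -0.232, 0.0878]
tcp_rot: [-3.138, 0.007, 0.043]
wrist_force: [0.2, 0.4, 0.2]
width: -0.0
```

```bash
python3 - <<'E'
from meas import *
im,d,P,s=shot('side');cv2.imwrite('pics/sd18.png',im[:,:,::-1]);print(s['ee_pos'],s['wrist_force'])
E
```

```text
[ 0.4302 -0.232   0.0878] [0.2261 0.3714 0.2104]
```

View pics/sd18.png

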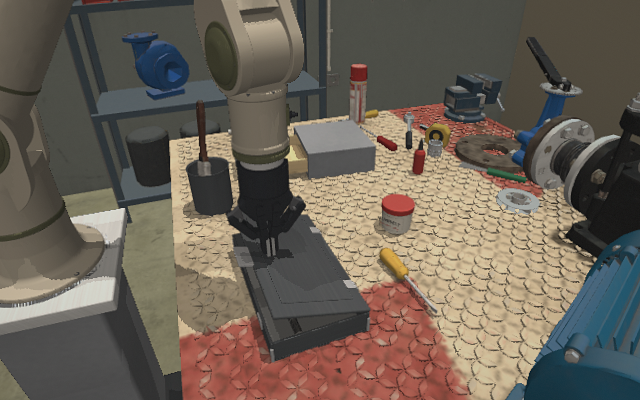

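{"method": "carry_out", "body": {
  "motion": [
    {"travel": [-0.2, 0, 0.6], "rotation": [0, 0, 0], "gripper": 1},
    {"travel": [-0.3, 0, 1.2], "rotation": [0, 0, 0], "gripper": 1},
    {"travel": [-0.4, 0, 1.8], "rotation": [0, 0, 0], "gripper": 1},
    {"travel": [-0.5, 0, 2.4], "rotation": [0, 0, 0], "gripper": 1},
    {"travel": [-0.6, 0, 3.0], "rotation": [0, 0, 0], "gripper": 1},
    {"travel": [-0.6, 0, 3.5], "rotation": [0, 0, 0], "gripper": 1},
    {"travel": [-0.7, 0, 3.9], "rotation": [0, 0, 0], "gripper": 1},
    {"travel": [-0.7, 0, 4.2], "rotation": [0, 0, 0], "gripper": 1},
    {"travel": [-0.7, 0, 4.3], "rotation": [0, 0, 0], "gripper": 1},
    {"travel": [-0.7, 0, 4.3], "rotation": [0, 0, 0], "gripper": 1}
  ]
}}

```text
t: 34.1
ee_pos: [0.4236, -0.2323, 0.0481]
tcp_rot: [-3.137, 0.002, 0.042]
wrist_force: [-5.7, 5.0, 57.8]
width: 0.0002
```

```bash
python3 - <<'E'
from h import *
for z in (.32,.12,.03): topose(-.093,[.405,.254,z])
E
```

```text
travel [  0.13 -48.8  -26.95] rot [-0.005  0.002  0.135]
travel [  0.16 -48.7   -6.95] rot [-0.005  0.002  0.135]
travel [  0.18 -48.66   2.05] rot [-0.005  0.002  0.135]
```

{"method": "carry_out", "body": {
  "motion": [
    {"travel": [0, 0, -3], "rotation": [0, 0, 0], "gripper": 1},
    {"travel": [0, 0, -8], "rotation": [0, 0, 0], "gripper": 1},
    {"travel": [0, 0, -13], "rotation": [0, 0, 0], "gripper": 1},
    {"travel": [0, 0, -18], "rotation": [0, 0, 0], "gripper": 1},
    {"travel": [0, -2, -22.5], "rotation": [0, 0, 0], "gripper": 1},
    {"travel": [3, -6, -27], "rotation": [0, 0, 0], "gripper": 1},
    {"travel": [5, -10.5, -27], "rotation": [0, 0, 0], "gripper": 1},
    {"travel": [6, -15, -27], "rotation": [0, 0, 0.135], "gripper": 1},
    {"travel": [6, -20, -27], "rotation": [0, 0, 0.135], "gripper": 1},
    {"travel": [6, -25, -27], "rotation": [0, 0, 0.135], "gripper": 1},
    {"travel": [6, -30, -27], "rotation": [0, 0, 0.135], "gripper": 1},
    {"travel": [5, -35, -27], "rotation": [0, 0, 0.135], "gripper": 1},
    {"travel": [4, -40, -27], "rotation": [0, 0, 0.135], "gripper": 1},
    {"travel": [2, -44, -27], "rotation": [0, 0, 0.135], "gripper": 1},
    {"travel": [0.2, -48, -27], "rotation": [-0.005, 0.002, 0.135], "gripper": 1},
    {"travel": [0.2, -48.8, -27], "rotation": [-0.005, 0.002, 0.135], "gripper": 1},
    {"travel": [0.2, -48.8, -27], "rotation": [-0.005, 0.002, 0.135], "gripper": 1}
  ]
}}

```text
t: 35.8
ee_pos: [0.4049, 0.2559, 0.3201]
tcp_rot: [3.141, 0.0, -0.089]
wrist_force: [1.3, -0.8, 0.1]
width: -0.0001
```

```bash
python3 - <<'E'
from meas import *
im,d,P,s=shot('wrist');cv2.imwrite('pics/w19.png',im[:,:,::-1]);print(s['ee_pos'],s['tcp_rot'],s['wrist_force'])
im,d,P,s=shot('side');cv2.imwrite('pics/sd19.png',im[:,:,::-1])
topose(-.093,[.405,.254,.032])
E
```

```text
[0.4049 0.2559 0.3201] [ 3.1408  0.     -0.0885] [ 1.3025 -0.8144  0.0797]
travel [-0.13 -0.12 28.85] rot [ 0.    -0.    -0.001]
```

View pics/w19.png

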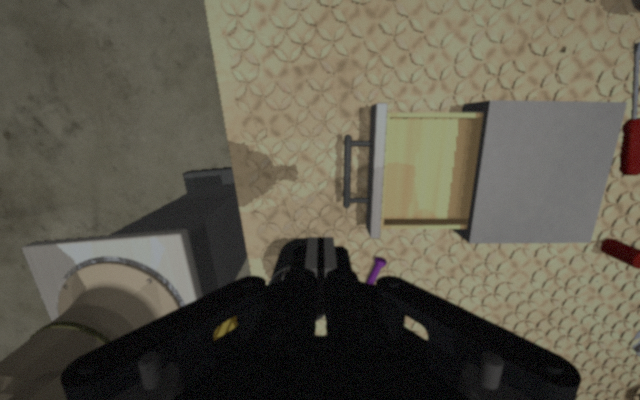

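View pics/sd19.png

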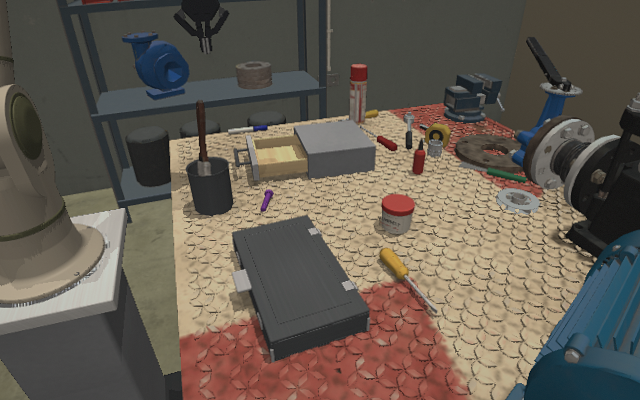

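{"method": "carry_out", "body": {
  "motion": [
    {"travel": [-0.2, -0.1, 5], "rotation": [0, 0, 0], "gripper": 1},
    {"travel": [-0.2, -0.1, 10], "rotation": [0, 0, 0], "gripper": 1},
    {"travel": [-0.2, -0.1, 15], "rotation": [0, 0, 0], "gripper": 1},
    {"travel": [-0.2, -0.1, 20], "rotation": [0, 0, 0], "gripper": 1},
    {"travel": [-0.2, -0.1, 25], "rotation": [0, 0, 0], "gripper": 1},
    {"travel": [-0.2, -0.1, 28.8], "rotation": [0, 0, 0], "gripper": 1},
    {"travel": [-0.2, -0.1, 28.8], "rotation": [0, 0, 0], "gripper": 1},
    {"travel": [1.5, -0.1, 28.8], "rotation": [0, 0, 0], "gripper": 1},
    {"travel": [3, -0.1, 28.8], "rotation": [0, 0, 0], "gripper": 1},
    {"travel": [4.5, -0.1, 28.8], "rotation": [0, 0, 0], "gripper": 1},
    {"travel": [6, -0.1, 28.8], "rotation": [0, 0, 0], "gripper": 1},
    {"travel": [7.5, -0.1, 28.8], "rotation": [0, 0, 0], "gripper": 1},
    {"travel": [9, -0.1, 28.8], "rotation": [0, 0, 0], "gripper": 1},
    {"travel": [10.5, -0.1, 28.8], "rotation": [0, 0, 0], "gripper": 1},
    {"travel": [12, -0.1, 28.8], "rotation": [0, 0, 0], "gripper": 1},
    {"travel": [13, -0.1, 28.8], "rotation": [0, 0, 0], "gripper": 1},
    {"travel": [13.8, -0.1, 28.8], "rotation": [0, 0, 0], "gripper": 1},
    {"travel": [14.4, -0.1, 28.8], "rotation": [0, 0, 0], "gripper": 1},
    {"travel": [14.8, -0.1, 28.8], "rotation": [0, 0, 0], "gripper": 1},
    {"travel": [14.8, -0.1, 28.8], "rotation": [0, 0, 0], "gripper": 1}
  ]
}}

```text
t: 37.9
ee_pos: [0.5539, 0.2396, 0.0324]
tcp_rot: [3.141, -0.001, -0.095]
wrist_force: [-0.1, -0.8, -0.1]
width: 0.0003
```

No end-stop force yet; pushing a little further.

{"method": "carry_out", "body": {
  "motion": [
    {"travel": [0.4, 0, 0], "rotation": [0, 0, 0], "gripper": 1},
    {"travel": [0.8, 0, 0], "rotation": [0, 0, 0], "gripper": 1},
    {"travel": [1.0, 0, 0], "rotation": [0, 0, 0], "gripper": 1},
    {"travel": [1.0, 0, 0], "rotation": [0, 0, 0], "gripper": 1}
  ]
}}

```text
t: 38.3
ee_pos: [0.5552, 0.2394, 0.0318]
tcp_rot: [-3.141, 0.016, -0.092]
wrist_force: [-24.7, 1.5, 18.8]
width: -0.0
```

{"method": "carry_out", "body": {
  "motion": [
    {"travel": [-1.5, 0, 0], "rotation": [0, 0, 0], "gripper": 1},
    {"travel": [-3, 0, -2], "rotation": [0, 0, 0], "gripper": 1},
    {"travel": [-3, 0, -7], "rotation": [0, 0, 0], "gripper": 1},
    {"travel": [-3, 0, -12], "rotation": [0, 0, 0], "gripper": 1},
    {"travel": [-3, 0, -17], "rotation": [0, 0, 0], "gripper": 1},
    {"travel": [-3, 0, -22], "rotation": [0, 0, 0], "gripper": 1},
    {"travel": [-3, 4, -27], "rotation": [0, 0, 0], "gripper": 1},
    {"travel": [-3, 9, -30], "rotation": [0, 0, 0], "gripper": 1},
    {"travel": [-3, 13, -30], "rotation": [0, 0, 0], "gripper": 1},
    {"travel": [-3, 13, -30], "rotation": [0, 0, 0], "gripper": 1},
    {"travel": [-3, 13, -30], "rotation": [0, 0, 0], "gripper": 1}
  ]
}}

```text
t: 39.4
ee_pos: [0.5178, 0.1103, 0.3329]
tcp_rot: [-3.14, 0.015, -0.096]
wrist_force: [0.9, 0.3, 0.5]
width: -0.0001
```

```bash
python3 - <<'E'
from meas import *
im,d,P,s=shot('wrist');cv2.imwrite('pics/w20.png',im[:,:,::-1]);print(s['ee_pos'],s['wrist_force'])
W=cloud(P,d)
for y in range(80,125,10):
    pass
im,d,P,s=shot('side');cv2.imwrite('pics/sd20.png',im[:,:,::-1]);W=cloud(P,d)
X,Y,Z=np.moveaxis(W,-1,0);m=(X>.40)&(X<.54)&(Y>-.35)&(Y<-.11)&(Z>.03)&(Z<.09)
w=W[m];A=np.c_[w[:,0]-.547,w[:,1],np.ones(len(w))];print('lid plane z=a x+b y+c',np.linalg.lstsq(A,w[:,2],rcond=None)[0],m.sum())
E
```

```text
[0.5178 0.1103 0.3329] [0.9178 0.3135 0.5277]
lid plane z=a x+b y+c [-0.0012  0.0036  0.0518] 7547
```

View pics/w20.png

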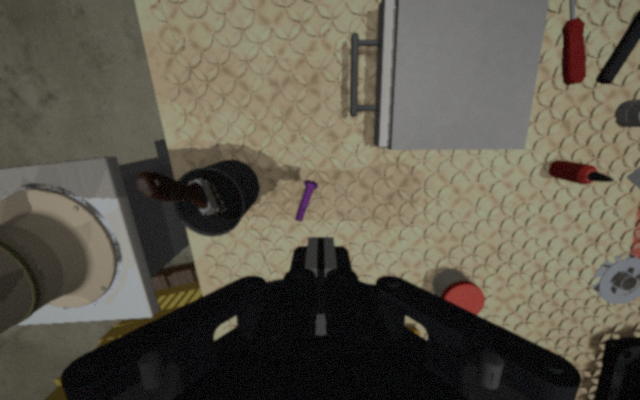

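View pics/sd20.png

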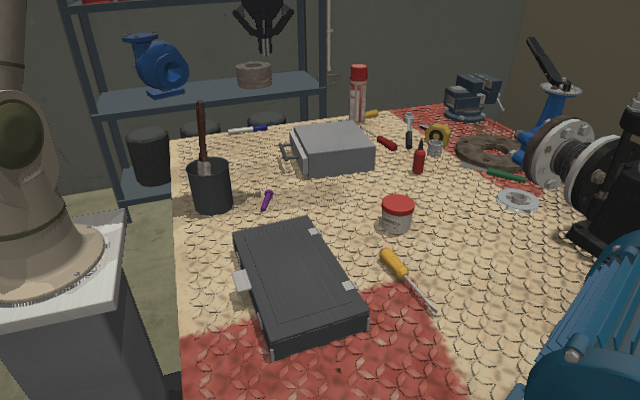

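```bash
python3 -c "
from station import *
print(sign_off())"
```

```text
the job is handed in; nothing more can be done
None
```

The flange bolting kit is packed and the job is handed in, at about 39.5 s of the 210 s allowed. No verdict came back.

**What I did:**
- I pulled the drawer open by its handle and laid the feeler gauge in the case.
- I laid in the three dark hex bolts I found. Their measured lengths match bolt_1, bolt_2 and bolt_3.
- I pushed the lid down in a slow arc until it stopped on the rim, then pushed the drawer shut against its stop.

**Last checks:**
- **Kit:** before the lid went down, the scene, side and wrist pictures showed all four items lying flat and apart on the case floor.
- **Lid:** the depth image gives a slope of about 0.001 rad, so it is fully down.
- **Drawer:** it met its end stop at about 25 N, and the handle and front look as they did at the start.
- **Other things:** the tub, screwdriver and purple bolt looked undisturbed, and the gripper is clear of everything.

**Disagreements and gaps:**
- **Bolt_2 angle:** the wrist measurements ranged from about 84° to 112° because of shadows. I gripped at about 105° and it held.
- **Gripper width:** it read about 10 mm on the 14 mm bolt shanks, but every grasp held.
- **Fourth bolt:** I saw none in any view, so I took bolt_4 as absent.

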